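# Make up a stepped forming mandrel and clamp it

### The arm

A 7-joint arm with a two-finger parallel gripper is mounted at the origin on the work surface. World frame = base frame: x ahead of the robot, y to its left, z up, the work surface at z = 0. Lengths are in m, angles in rad, forces in N, time in s.
With the tool pointing down it reaches from about 0.425 to 0.875 m from the base axis. Payload 4.7 kg.
Tool frame: the origin (TCP) lies midway between the tips of the shut fingers; the grasp point (between the pads) lies ctrl.grasp_offset behind it (ctrl.grasp_offset is the distance from the TCP to the grasp point, in m); z points along the fingers, y is the line along which they close (so a half turn about z gives the same grasp; the last joint's range is limited). The gripper opens to 87 mm and grips with 3 to 60 N. Pads are 19 mm wide; open, the fingers measure 117 mm over their backs; the gripper's body (75 mm by 190 mm) begins 51 mm behind the grasp point.
Start: joints at [1.138, 0.321, -0.07, 1.45, 0.023, 1.371, -0.057], TCP at [0.281, -0.586, 0.185] pointing down, gripper open.
Joint ranges: [-2.86, 2.86], [-0.3, 2.09], [-1.38, 1.24], [0.06, 2.45], [-1.56, 4.7], [0.09, 2.05], [-2.69, 2.69]. Speed limits (rad/s): [2.57, 2.57, 3.14, 3.14, 3.14, 3.14, 3.14].

### API

Orientations are given as a rotation vector (axis times angle).
In Python, from bench import ctrl gives the robot as it stands. The module is installed in compiled form; this text tells all that it offers.
- The arm moves only by the tool jog_arm, never from a script. Its argument "moves" is one flat list of numbers, 7 for each row, row after row: the shift along the tool's x, y, z in units of 30 cm (1.0 is 30 cm), then the turn, a rotation vector about the tool's x, y, z in units of 60 degrees (1.0 is 60 degrees), then the gripper's target within -1 to 1 (fully open at 1, half-way at 0, shut at -1). In form: [x, y, z, wx, wy, wz, fingers, x, y, z, wx, wy, wz, fingers, ...]. A call has exactly 8 rows; each row is the pose to reach, as a shift and turn from the pose commanded when the call began, along the tool's axes at that moment; what a row does not reach only later rows make up. A row lasts 1/8 s, in which the tool goes at most 62.5 mm and 10.7 degrees, less where a joint would pass 70% of its speed; a pose out of reach is approached as far as the arm can. A call with a number of a shift or a turn outside -1 to 1 is refused whole. A call with a gripper value outside its range is refused whole. The fingers move at their own pace and stop on an object; "newtons" is the grip in N (left out, the last holds). Time passes only in rows, so rows that repeat a pose let the fingers close, or fill a call up. It gives the time, the measured TCP pose, the force, the opening and the grip force at its end, in the units of the state.
- ctrl.get_state(): the state, without advancing time (a new reading comes with each control period).
- ctrl.get_image(name): name is "side" or "top"; returns a dict with "pixels" (384x512x3 uint8, red, green, blue), "fx", "fy", "cx", "cy" (pixels), "xyz" and "rotation" of the camera in the world. Camera axes: x right, y up, looking along -z (the intrinsics and any distortion apply to the point x, -y, -z); pixel columns grow to the right and rows downward; lengths in m; the calibration is good to about 2 mm. A picture is of the moment at which its call begins. There is no depth.
- ctrl.close_job(): hands the job in; it is judged then, once.
The state is a dict: "time": time; "joint_positions": joint angles; "qd": joint speeds; "joint_torque": joint torques, N m; "position": TCP position; "tool_rot": TCP orientation; "ft_force": force on the tool from outside, world axes, zero at the start; "torque": the same for the moment, N m; "grip_width": opening from 0.0 (shut) to 1.0 (fully open); "grip_force": force on a finger pad.
Only numpy, scipy, OpenCV 4.12 (cv2) and the standard library are available. Lean on these libraries where they do the work, as an engineer would, in place of code of your own. Each camera call takes 0.05 s, during which the arm holds its last target. There are 200 camera calls.

### The job

Make up the stepped forming mandrel: stack all the loose collars flat on the steel stand, holes lined up over its bore, widest at the bottom and each next one narrower. Only when the stack is complete, take the arbor from its wooden holder and pass it down through all the collars until it is fully home in the stand, then press the pedal down to its stop to clamp it and let it spring back. Leave the other things on the bench where they are.

Things in the scene. Friction and masses are not known exactly. Their poses are not given: they have to be found in the camera images.
- stand: fixed dark steel clamping stand, a square block 130 x 130 mm and 50 mm high; origin at the centre of its underside, z up. In the middle of its top is an upright round blind bore, 17.5 mm across and 40 mm deep (its floor is 10 mm above the bench)
- stand_bore (a point): centre of the mouth of the stand's bore, at the level of the stand's top face (50 mm above the bench)
- arbor: loose steel arbor (the rod), 158 mm long: round shank 16 mm across and 123 mm long whose lowest 6 mm taper to a flat foot 11 mm across, topped by a round dark grip 32 mm across and 35 mm tall. Origin at the centre of its foot, z along the shank towards the grip. Starts upright in the wooden holder. Fully home in the stand, its foot rests on the bore's floor and its grip starts 133 mm above the bench, just over the tallest stack (130 mm). About 0.25 kg
- holder: fixed dark wooden block 75 x 75 mm, 50 mm high, with an upright hole 18 mm across and 40 mm deep in which the arbor stands at the start; origin at the centre of its underside
- pedal (a joint): hinged spring pedal, radians: 0 up (at rest), 0.28 pressed down to its stop. It springs back by itself. Pressed at the pad it takes about 6 N to start and 10 N at the stop
- pedal_base: fixed base plate of the pedal, 170 x 100 mm, 10 mm thick, standing on the bench; origin at the centre of its underside. The pedal's hinge axis runs along the base's y, at x = +66 mm, 32 mm above the bench; the 140 x 76 mm metal pedal rises from there towards the base's -x end, 17 degrees up at rest and about level at its stop
- pedal_pad (a point): middle of the top face of the black rubber pad near the pedal's free end, 110 mm from the hinge; about 72 mm above the bench at rest and 42 mm at the stop
- collar68: loose flat aluminium collar (ring), 68 mm outer diameter, 16 mm thick, with a 20 mm hole; origin at its very middle (8 mm above what it lies on), z along the hole; both faces are alike. About 280 g, may be absent
- collar60: loose flat aluminium collar (ring), 60 mm outer diameter, 16 mm thick, with a 20 mm hole; origin at its very middle (8 mm above what it lies on), z along the hole; both faces are alike. About 220 g, may be absent
- collar52: loose flat aluminium collar (ring), 52 mm outer diameter, 16 mm thick, with a 20 mm hole; origin at its very middle (8 mm above what it lies on), z along the hole; both faces are alike. About 160 g, may be absent
- collar44: loose flat aluminium collar (ring), 44 mm outer diameter, 16 mm thick, with a 20 mm hole; origin at its very middle (8 mm above what it lies on), z along the hole; both faces are alike. About 110 g, may be absent
- collar36: loose flat aluminium collar (ring), 36 mm outer diameter, 16 mm thick, with a 20 mm hole; origin at its very middle (8 mm above what it lies on), z along the hole; both faces are alike. About 70 g, may be absent
- bench_block: bystander, leave alone: steel bench block 60 x 60 x 20 mm, no hole; origin at the centre of its underside
- tin: bystander, leave alone: round open aluminium tin 90 mm across, 32 mm high; origin at the centre of its underside
- flask: bystander, leave alone: red plastic bottle 64 mm across, 150 mm high; origin at the centre of its underside
- driver: bystander, leave alone: screwdriver with a blue handle, lying along its x; origin under its middle
- dish: bystander, leave alone: small white bowl 80 mm across, 30 mm high; origin at the centre of its underside
Mind the look-alikes: they are no part of the job. What is shaped like the pedal_base but blue or green is not meant.

How it is judged:
By the outcome, as a careful person would: the job done as asked, in the order asked, and still so for the second after the job is handed in, with the robot touching nothing.
Of collar68, collar60, collar52, collar44, collar36 only 3 to 5 are there at a start; the rules pass over those that are not, and their reading is None.
At some moment in a run one of collar44, collar36 may be knocked a few centimetres aside while the robot is not near it.
It also fails if it takes over 210 s, if anything falls off the work surface, if the arm or the gripper's body presses on something with over 40 N, if the wrist force passes 120 N, or if a joint passes its speed limit or range.

## Working session

There is one attempt and no reset: what is moved stays moved. The work goes in short steps, Python scripts to look and compute and a tool call to move; the robot and the scene stay as the last step left them, time stands still between calls to the robot, and variables do not carry over. Pictures are saved under pics/ and viewed, at most 16 in all, crops included, and the job is handed in when it is done.

Besides the shell and the picture viewer there is one more tool, called after "Call:" as name(argument=value, ...) on one line, values as JSON. jog_arm: Moves the arm, as the interface text tells. Its arguments: {"type":"object","properties":{"moves":{"type":"array"},"newtons":{"type":"number"}},"required":["moves"]}

```bash
mkdir -p pics
cat > h.py <<'E'
import numpy as np, cv2
from scipy.spatial.transform import Rotation as R
from bench import ctrl
def snap(n,f=None):
    im=ctrl.get_image(n)
    if f: cv2.imwrite(f,im["pixels"][:,:,::-1])
    return im
def rot(im):
    r=np.array(im["rotation"],float)
    return r if r.shape==(3,3) else R.from_rotvec(r).as_matrix()
def ray(im,u,v):
    d=np.array([(u-im["cx"])/im["fx"],-(v-im["cy"])/im["fy"],-1.])
    return np.array(im["xyz"]),rot(im)@d
def onz(im,u,v,z):
    o,d=ray(im,u,v); return (o+d*(z-o[2])/d[2])
def proj(im,p):
    c=rot(im).T@(np.array(p)-np.array(im["xyz"]))
    return im["cx"]+im["fx"]*c[0]/-c[2], im["cy"]-im["fy"]*c[1]/-c[2]
E
python3 - <<'E'
from h import *
for n in("top","side"):
    im=snap(n,f"pics/{n}0.png"); print({k:v for k,v in im.items() if k!="pixels"})
s=ctrl.get_state(); print(s,ctrl.grasp_offset)
E
```

```text
{'fx': 353.29405891926086, 'fy': 353.29405891926086, 'cx': 258.35659589528154, 'cy': 190.1585122625821, 'xyz': array([ 0.46853796, -0.06349132,  1.1012432 ]), 'rotation': array([ 0.03721365, -0.07714572, -1.54522609])}
{'fx': 446.43520115316363, 'fy': 446.43520115316363, 'cx': 253.9990289932207, 'cy': 197.00028218141543, 'xyz': array([0.13601896, 0.67459106, 1.09504967]), 'rotation': array([ 0.21607003, -0.91740868, -2.52650503])}
{'time': 0.1, 'joint_positions': array([ 1.1381149 ,  0.32176895, -0.07007346,  1.45153875,  0.02260122,
        1.3707991 , -0.05689697]), 'qd': array([ 0.00221212, -0.00022373, -0.00075453, -0.00289872, -0.00040449,
       -0.00070641,  0.00110415]), 'joint_torque': array([ 5.47330058e-05, -4.92572057e+01, -4.05578529e-01, -3.13396990e+01,
       -6.40660431e-02,  3.95199435e-02,  7.49266155e-05]), 'position': array([ 0.28054891, -0.58572284,  0.18376497]), 'tool_rot': array([-3.06190372e+00, -6.95643068e-01,  7.48447558e-04]), 'ft_force': array([ 0.64999136,  0.29686117, -0.42553759]), 'torque': array([-0.02152433, -0.02013782,  0.06768584]), 'grip_force': 0.0, 'grip_width': 0.9967493992221876} 0.0187
```

View pics/top0.png

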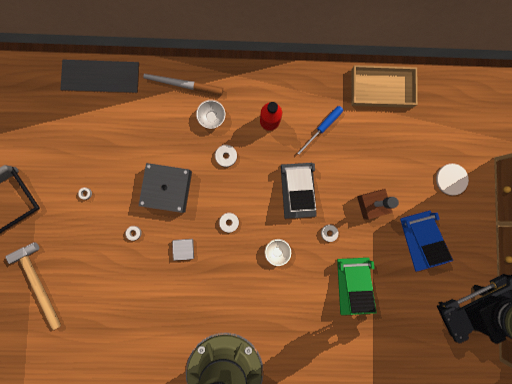

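View pics/side0.png

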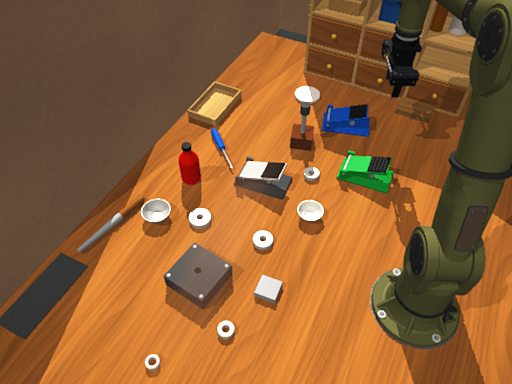

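Top view: collar candidates are at (226,156), (229,222), (330,233), (133,233) and (84,194). Look-alikes are the bowls/tin at (210,115) and (278,253), the white disc at (453,180), and the bench block at (182,250), which has no hole. The stand is at (165,188). The holder and arbor are at (375,204). The pedal is the grey one at (299,190); the green (356,286) and blue (427,240) ones are not meant. I'll check these in one close crop and measure them.

```bash
cat >> h.py <<'E'
def collars(im,z=.016,lo=120):
    """bright grey blobs with a hole -> world centre on plane z and outer diameter (m), hole centre"""
    p=cv2.resize(im["pixels"],None,fx=4,fy=4,interpolation=cv2.INTER_CUBIC)
    hsv=cv2.cvtColor(p,cv2.COLOR_RGB2HSV)
    m=((hsv[...,1]<70)&(hsv[...,2]>lo)).astype(np.uint8)*255
    cs,h=cv2.findContours(m,cv2.RETR_CCOMP,cv2.CHAIN_APPROX_NONE); out=[]
    for i,c in enumerate(cs):
        k=h[0][i][2]
        if h[0][i][3]!=-1 or k<0 or not 300<cv2.contourArea(c)<16000: continue
        kk=[]
        while k>=0: kk.append(k); k=h[0][k][0]
        k=max(kk,key=lambda j:cv2.contourArea(cs[j]))
        if cv2.contourArea(cs[k])<60 or len(cs[k])<5: continue
        w=lambda q:np.array([onz(im,(x+.5)/4-.5,(y+.5)/4-.5,z)[:2] for x,y in q[:,0]],np.float32)
        (x,y),r=cv2.minEnclosingCircle(w(c)); M=cv2.moments(w(cs[k])) ; hc=(M["m10"]/M["m00"],M["m01"]/M["m00"])
        u,v=c[:,0].mean(0)/4
        out.append((round(u),round(v),round(x,4),round(y,4),round(2000*r,1),np.round(hc,4),round(2000*np.sqrt(M["m00"]/np.pi) if M["m00"]>0 else -2000*np.sqrt(-M["m00"]/np.pi),1)))
    return out
E
python3 - <<'E'
from h import *
t=snap("top");s=snap("side")
for n,im in(("top",t),("side",s)):
    print(n); [print(*o) for o in collars(im)]
c=lambda im,u,v,w,h:cv2.resize(im["pixels"][v:v+h,u:u+w],(400,300),interpolation=cv2.INTER_CUBIC)
g=np.vstack([np.hstack([c(t,130,130,120,90),c(t,270,150,140,105)]),np.hstack([c(s,255,70,140,105),c(s,150,230,120,90)])])
cv2.imwrite("pics/c1.png",g[:,:,::-1])
E
```

```text
top
133 233 0.4093 0.2863 47.0 [0.4096 0.2868] 18.0
330 233 0.4226 -0.3115 53.0 [ 0.4228 -0.3122] 20.6
229 223 0.4477 -0.0017 60.8 [ 0.4481 -0.0016] 19.3
85 193 0.5256 0.4377 40.3 [0.5269 0.4392] 17.8
226 156 0.6542 0.0139 69.2 [0.6541 0.0138] 19.5
211 114 0.7831 0.0653 91.5 [0.8138 0.0554] 26.5
side
152 362 0.5258 0.4416 38.7 [0.5264 0.4417] 18.2
436 338 -0.0699 0.0703 23.0 [-0.0692  0.069 ] 11.5
226 330 0.4096 0.2911 49.1 [0.4099 0.2899] 17.4
263 240 0.4488 0.003 68.8 [0.4486 0.0005] 16.2
200 218 0.6541 0.0189 78.5 [0.6548 0.0158] 16.5
311 174 0.4211 -0.3067 64.0 [ 0.4233 -0.3088] 15.9
```

View pics/c1.png

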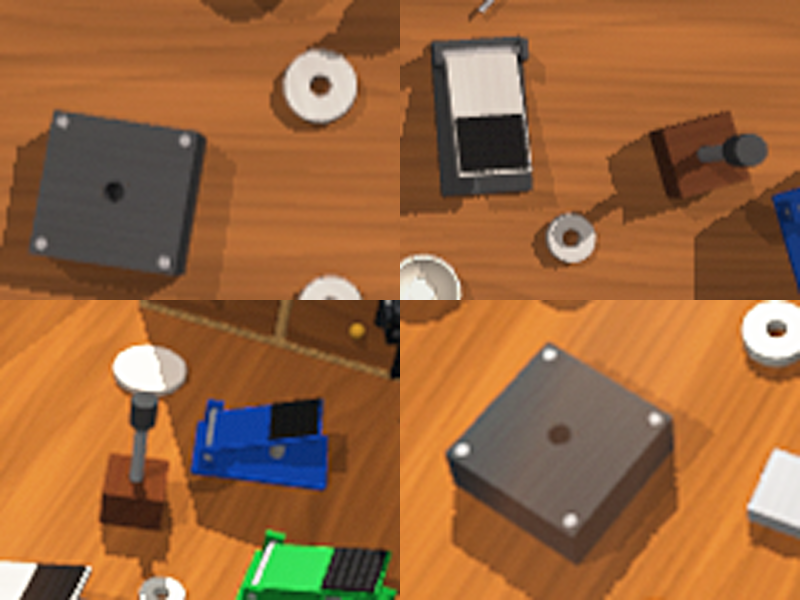

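The crop confirms the choices. There are five grey ring collars, and by outer diameter 68 is at (226,156), 60 at (229,223), 52 at (330,233), 44 at (133,233) and 36 at (85,193). The white disc lies behind the arbor and isn't a collar. The arbor's grip is at about (391,202) in the top view. The grey pedal has its black pad at about (301,200).

```bash
cat >> h.py <<'E'
def spot(im,u,v,r=4):
    u0,v0=round(u),round(v); g=im["pixels"][v0-r:v0+r+1,u0-r:u0+r+1].min(2).astype(float); w=np.clip(g-110,0,None)
    yy,xx=np.mgrid[v0-r:v0+r+1,u0-r:u0+r+1]; return (w*xx).sum()/w.sum(),(w*yy).sum()/w.sum()
SCR={"top":[(148.6,166.6),(185.5,172),(142,202.9),(179.2,208.6)],"side":[(195,246.2),(226.5,265.4),(168.3,275),(201,296)]}
E
python3 - <<'E'
from h import *
t=snap("top");s=snap("side")
for n,im in(("top",t),("side",s)):
    P=np.array([onz(im,*spot(im,*p),.05)[:2] for p in SCR[n]]); print(n,"stand",P.mean(0),P.round(4).tolist())
for n,im,(u0,v0,u1,v1),z in(("topgrip",t,(376,190,402,216),.168),("toppad",t,(285,188,320,212),.065),("sidepad",s,(255,155,295,195),.065)):
    p=cv2.resize(im["pixels"][v0:v1,u0:u1],None,fx=4,fy=4,interpolation=cv2.INTER_CUBIC); h=cv2.cvtColor(p,cv2.COLOR_RGB2HSV)
    m=((h[...,2]<(95 if "grip" in n else 45))&((h[...,1]<110)|(h[...,2]<30))).astype(np.uint8)
    cs,_=cv2.findContours(m,0,1); cs=sorted(cs,key=cv2.contourArea)[-3:]
    for c in cs:
        (x,y),(a,b),an=cv2.minAreaRect(c); u,v=u0+x/4,v0+y/4; print(n,u,v,a/4,b/4,an,onz(im,u,v,z))
print(proj(s,onz(t,390.8,202.5,.168)), proj(s,onz(t,301.5,200.5,.072)))
g=np.hstack([cv2.resize(t["pixels"][185:220,370:405],(400,400)),cv2.resize(s["pixels"][85:125,285:325],(400,400))]);cv2.imwrite("pics/c2.png",g[:,:,::-1])
E
```

```text
top stand [0.54771339 0.19198929] [[0.6094, 0.2398], [0.5953, 0.1304], [0.4999, 0.2535], [0.4862, 0.1442]]
side stand [0.54924835 0.19186218] [[0.5971, 0.1303], [0.4877, 0.1442], [0.6107, 0.2397], [0.5015, 0.2533]]
topgrip 387.0 202.5 11.0 22.0 90.0 [ 0.51295054 -0.43056046  0.168     ]
toppad 286.125 188.5 1.0 0.25 90.0 [ 0.55171679 -0.17081174  0.065     ]
toppad 302.1171417236328 199.97387599945068 18.439905166625977 23.294233322143555 86.24827575683594 [ 0.51904193 -0.21862862  0.065     ]
sidepad 261.75 176.125 0.25 0.5 90.0 [ 0.54140016 -0.179831    0.065     ]
sidepad 284.8297424316406 192.48060607910156 0.722185492515564 2.9872217178344727 23.198591232299805 [ 0.44923687 -0.15168265  0.065     ]
sidepad 276.375 170.5 14.5 15.75 90.0 [ 0.51101364 -0.22263327  0.065     ]
(np.float64(305.57444568595514), np.float64(105.33633019478883)) (np.float64(273.78657071858004), np.float64(169.73433048895072))
```

View pics/c2.png

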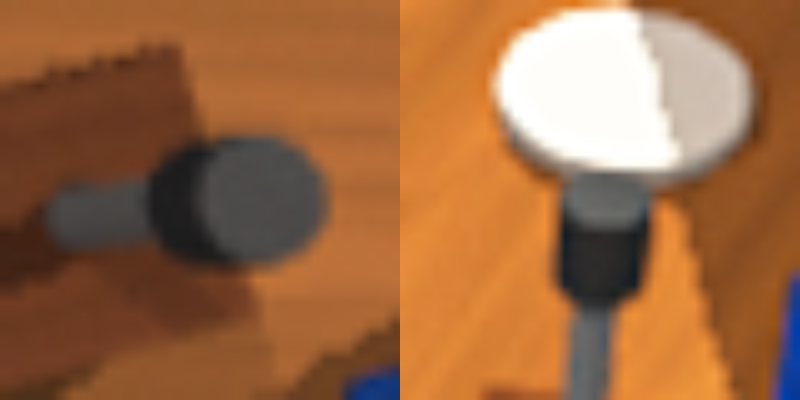

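Call:
jog_arm(moves=[0.3,-0.7,-0.1,0,0,0,1,0.55,-1,-0.1,0,0,0,1,0.55,-1,-0.1,0,0,0,1,0.55,-1,-0.1,0,0,0,1,0.55,-1,-0.1,0,0,0,1,0.55,-1,-0.1,0,0,0,1,0.55,-1,-0.1,0,0,0,1,0.55,-1,-0.1,0,0,0,1])

```text
time: 1.3
position: [0.2998, -0.2452, 0.2149]
tool_rot: [3.063, 0.695, 0.0]
ft_force: [0.2, 0.3, 0.2]
grip_width: 1.005
grip_force: 0.0
```

```bash
cat >> h.py <<'E'
def plan(*ts,p0=None,rv=None):
    """world targets -> shift in units of 30 cm along current tool axes"""
    s=ctrl.get_state(); p0=s["position"] if p0 is None else np.array(p0)
    T=R.from_rotvec(s["tool_rot"] if rv is None else rv).as_matrix()
    for t in ts: print(np.round(T.T@(np.array(t)-p0)/.3,4))
E
python3 - <<'E'
from h import *
plan((.6545,.0148,.12),(.6545,.0148,.004)); 
T=R.from_rotvec(ctrl.get_state()["tool_rot"]).as_matrix();print(T.round(4))
E
```

```text
[ 1.4405 -0.2719  0.3159]
[ 1.4406 -0.2722  0.7025]
[[ 9.021e-01  4.315e-01  3.000e-04]
 [ 4.315e-01 -9.021e-01 -9.000e-04]
 [-2.000e-04  9.000e-04 -1.000e+00]]
```

Call:
jog_arm(moves=[0.95,-0.27,0,0,0,0,1,0.95,-0.27,0,0,0,0,1,0.95,-0.27,0,0,0,0,1,0.95,-0.27,0,0,0,0,1,0.95,-0.27,0,0,0,0,1,0.95,-0.27,0,0,0,0,1,0.95,-0.27,0,0,0,0,1,0.95,-0.27,0,0,0,0,1])

```text
time: 2.3
position: [0.5214, -0.0503, 0.2145]
tool_rot: [3.064, 0.691, -0.001]
ft_force: [-0.6, 0.2, -0.4]
grip_width: 0.999
grip_force: 0.0
```

Call:
jog_arm(moves=[0.49,-0.002,0.3,0,0,0,1,0.49,-0.002,0.3,0,0,0,1,0.49,-0.002,0.3,0,0,0,1,0.49,-0.002,0.55,0,0,0,1,0.49,-0.002,0.65,0,0,0,1,0.49,-0.002,0.7,0,0,0,1,0.49,-0.002,0.7,0,0,0,1,0.49,-0.002,0.7,0,0,0,1])

```text
time: 3.3
position: [0.6562, 0.0156, 0.0074]
tool_rot: [3.063, 0.695, 0.006]
ft_force: [0.1, -0.4, 0.2]
grip_width: 0.999
grip_force: 0.0
```

Call:
jog_arm(moves=[0,0,0,0,0,0,-1,0,0,0,0,0,0,-1,0,0,0,0,0,0,-1,0,0,0,0,0,0,-1,0,0,0,0,0,0,-1,0,0,0,0,0,0,-1,0,0,0,0,0,0,-1,0,0,0,0,0,0,-1], newtons=20)

```text
time: 4.3
position: [0.6543, 0.0159, 0.0047]
tool_rot: [3.064, 0.696, -0.0]
ft_force: [0.2, 0.2, -0.8]
grip_width: 0.174
grip_force: 0.0
```

Run:
```python
from h import *
print(ctrl.get_state()["grip_width"],ctrl.get_state()["position"])
t=snap("top");s=snap("side")
g=np.hstack([cv2.resize(t["pixels"][110:200,165:285],(400,300)),cv2.resize(s["pixels"][170:260,140:260],(400,300))]);cv2.imwrite("pics/c3.png",g[:,:,::-1])
for n,im in(("top",t),("side",s)):
    print(n); [print(*o) for o in collars(im)]
```

```text
0.17377399990826872 [0.6543192  0.01589557 0.00470704]
top
133 233 0.4083 0.2857 47.0 [0.4095 0.2867] 17.9
330 233 0.4226 -0.3115 53.0 [ 0.4228 -0.3119] 19.8
85 193 0.5256 0.4377 40.3 [0.5267 0.4389] 17.5
side
152 362 0.5256 0.4416 39.4 [0.5262 0.4418] 17.8
436 338 -0.07 0.07 24.4 [-0.069   0.0694] 9.8
226 330 0.4095 0.291 49.2 [0.4097 0.2902] 16.7
263 240 0.4485 0.0029 69.0 [0.4486 0.0013] 14.7
312 175 0.4188 -0.3074 64.2 [ 0.4225 -0.3076] 13.8
```

View pics/c3.png

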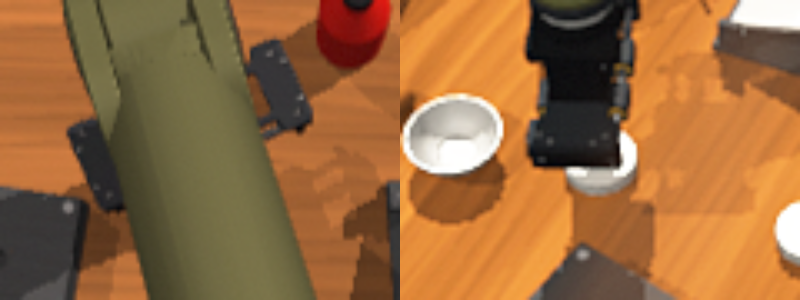

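The crop shows the hand over collar68, with the near finger covering its left edge at about (575,140). I'll check whether the fingers are still moving.

Call:
jog_arm(moves=[0,0,0,0,0,0,-1,0,0,0,0,0,0,-1,0,0,-0.15,0,0,0,-1,0,0,-0.3,0,0,0,-1,0,0,-0.3,0,0,0,-1,0,0,-0.3,0,0,0,-1,0,0,-0.3,0,0,0,-1,0,0,-0.3,0,0,0,-1])

```text
time: 5.4
position: [0.6536, 0.0157, 0.0934]
tool_rot: [-3.063, -0.696, 0.003]
ft_force: [0.1, 0.5, 0.7]
grip_width: 0.005
grip_force: 0.0
```

Run:
```python
from h import *
s0=ctrl.get_state();print(s0["grip_width"],s0["grip_force"],s0["position"],s0["ft_force"])
t=snap("top");s=snap("side")
cv2.imwrite("pics/c4.png",cv2.resize(s["pixels"][130:260,120:290],(790,600))[:,:,::-1])
```

```text
0.004933551147907662 0.0 [0.65355771 0.01573312 0.0934454 ] [0.11703335 0.46687716 0.67678411]
```

View pics/c4.png

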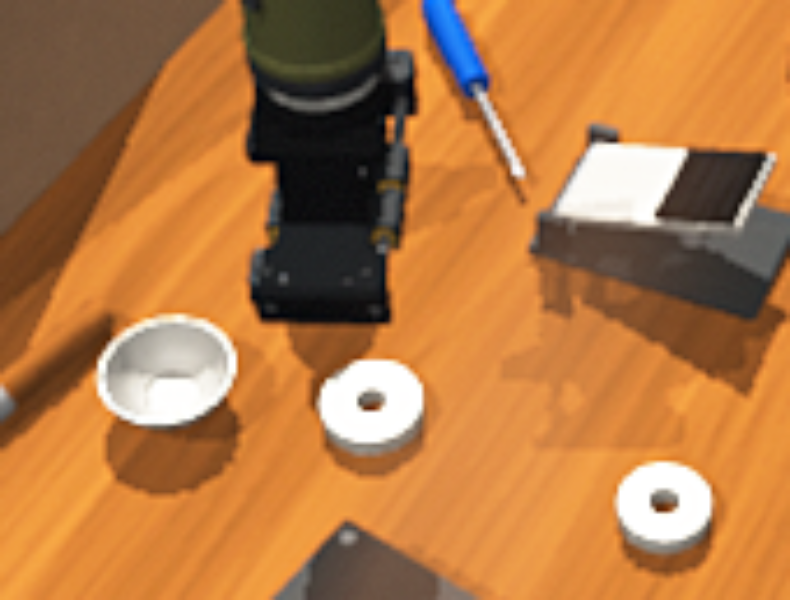

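The crop shows collar68 still in place at (200,217) and the gripper shut and empty above it. I'll check the TCP geometry against the picture.

Run:
```python
from h import *
t=snap("top");s=snap("side");p=ctrl.get_state()["position"]
for im in(t,s): print(proj(im,p),proj(im,p+[0,0,.0187]),proj(im,(.6545,.0148,.016)),proj(im,p+[0,0,.07]))
for n,im in(("top",t),("side",s)): [print(n,*o) for o in collars(im) if o[2]>.6]
# lowest dark hand pixels in side
h=cv2.cvtColor(s["pixels"],cv2.COLOR_RGB2HSV)[...,2]; m=h[150:240,165:215]<50
ys,xs=np.nonzero(m); print(ys.max()+150, xs[ys==ys.max()]+165)
```

```text
(np.float64(223.0522273768268), np.float64(150.5279069459214)) (np.float64(222.56682424163353), np.float64(149.30526480591817)) (np.float64(225.26084749021942), np.float64(155.0893192525016)) (np.float64(221.1369491849955), np.float64(145.7036698172723))
(np.float64(197.06783076294488), np.float64(200.39540497146598)) (np.float64(196.45320330767888), np.float64(196.25447058032043)) (np.float64(199.58665725425692), np.float64(216.48519546589523)) (np.float64(194.69408807874092), np.float64(184.402769705122))
side 200 218 0.6541 0.0188 78.8 [0.6547 0.0163] 15.5
199 [182 183 184 185 186 188 189 190 191 192 193 194 195 196 197 198 199 200
 201 202]
```

Call:
jog_arm(moves=[0,0,0,0,0,0.2,-1,0,0,0,0,0,0.4,-1,0,0,0,0,0,0.6,-1,0,0,0,0,0,0.8,-1,0,0,0,0,0,1,-1,0,0,0,0,0,1,-1,0,0,0,0,0,1,-1,0,0,0,0,0,1,-1])

```text
time: 6.6
position: [0.6543, 0.016, 0.0947]
tool_rot: [3.002, -0.926, -0.0]
ft_force: [-0.0, -0.1, 0.3]
grip_width: 0.003
grip_force: 0.0
```

Run:
```python
from h import *
s0=ctrl.get_state();print(s0["joint_positions"].round(3),s0["position"],R.from_rotvec(s0["tool_rot"]).as_matrix().round(3).tolist())
s=snap("side");p=s0["position"];print(proj(s,p),proj(s,(0,0,0)))
c=s["pixels"].copy(); 
cv2.imwrite("pics/c5.png",cv2.resize(c[120:250,120:290],(790,600))[:,:,::-1])
```

```text
[ 0.334  0.434 -0.519  1.536  0.223  1.232 -2.389] [0.65431438 0.01597971 0.09467318] [[0.826, -0.563, -0.0], [-0.563, -0.826, 0.0], [-0.0, 0.0, -1.0]]
(np.float64(196.98763557697458), np.float64(200.3147811618479)) (np.float64(413.54431665861455), np.float64(305.8228667757151))
```

View pics/c5.png

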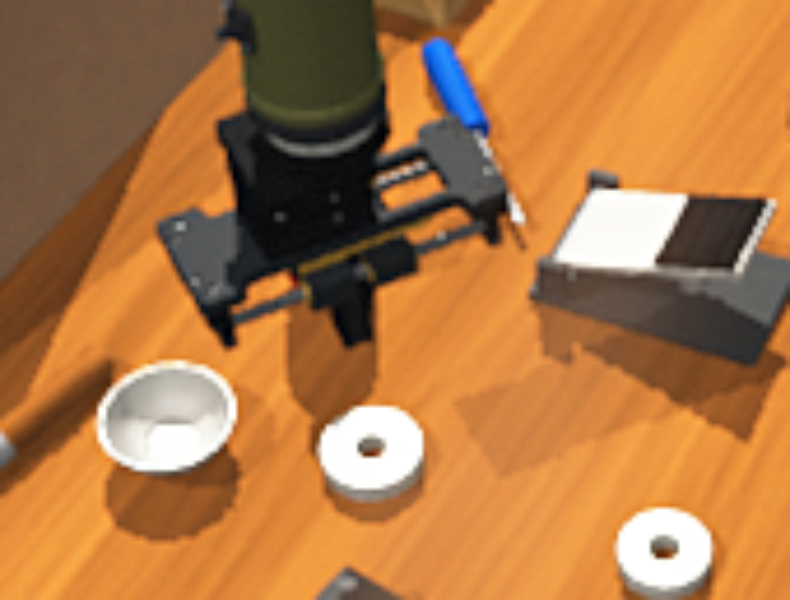

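The fingertip shows at about (197,194), but the claimed TCP projects to (197,200). So the real tips are about 25 mm higher than claimed. I'll turn back, open, and descend step by step watching the force.

Call:
jog_arm(moves=[0,0,0,0,0,-0.2,1,0,0,0,0,0,-0.4,1,0,0,0,0,0,-0.6,1,0,0,0,0,0,-0.8,1,0,0,0,0,0,-1,1,0,0,0.15,0,0,-1,1,0,0,0.3,0,0,-1,1,0,0,0.3,0,0,-1,1])

```text
time: 7.65
position: [0.6508, 0.0152, 0.0009]
tool_rot: [-3.061, -0.697, 0.012]
ft_force: [-0.3, -0.1, 1.2]
grip_width: 0.83
grip_force: 0.0
```

Call:
jog_arm(moves=[0,0,0.01,0,0,0,1,0,0,0.02,0,0,0,1,0,0,0.025,0,0,0,1,0,0,0.03,0,0,0,1,0,0,0.035,0,0,0,1,0,0,0.04,0,0,0,1,0,0,0.04,0,0,0,1,0,0,0.04,0,0,0,1])

```text
time: 8.65
position: [0.6543, 0.0158, -0.0073]
tool_rot: [3.063, 0.696, -0.0]
ft_force: [0.6, -0.3, 0.3]
grip_width: 1.003
grip_force: 0.0
```

Run:
```python
from h import *
s0=ctrl.get_state();print(s0["joint_positions"].round(3),s0["position"],s0["tool_rot"],s0["ft_force"],s0["grip_width"])
```

```text
[ 0.435  0.574 -0.661  1.617  0.386  1.085 -1.455] [ 0.65434239  0.01581881 -0.00729063] [ 3.06344478e+00  6.95996428e-01 -9.68224203e-05] [ 0.57665014 -0.33848819  0.30835279] 1.0032553780411373
```

Call:
jog_arm(moves=[0,0,0.01,0,0,0,1,0,0,0.015,0,0,0,1,0,0,0.02,0,0,0,1,0,0,0.025,0,0,0,1,0,0,0.03,0,0,0,1,0,0,0.03,0,0,0,1,0,0,0.03,0,0,0,1,0,0,0.03,0,0,0,1])

```text
time: 9.65
position: [0.6544, 0.0158, -0.0162]
tool_rot: [3.063, 0.696, 0.0]
ft_force: [0.8, 0.8, 0.6]
grip_width: 1.001
grip_force: 0.0
```

Call:
jog_arm(moves=[0,0,0.01,0,0,0,1,0,0,0.01,0,0,0,1,0,0,0.015,0,0,0,1,0,0,0.015,0,0,0,1,0,0,0.02,0,0,0,1,0,0,0.02,0,0,0,1,0,0,0.02,0,0,0,1,0,0,0.02,0,0,0,1])

```text
time: 10.65
position: [0.6544, 0.0159, -0.0222]
tool_rot: [3.063, 0.696, 0.0]
ft_force: [0.0, -1.1, 0.5]
grip_width: 0.999
grip_force: 0.0
```

Call:
jog_arm(moves=[0,0,0,0,0,0,-1,0,0,0,0,0,0,-1,0,0,0,0,0,0,-1,0,0,0,0,0,0,-1,0,0,0,0,0,0,-1,0,0,0,0,0,0,-1,0,0,0,0,0,0,-1,0,0,0,0,0,0,-1], newtons=20)

```text
time: 11.65
position: [0.6552, 0.0165, -0.0213]
tool_rot: [-3.063, -0.696, -0.003]
ft_force: [-0.9, 0.5, 4.5]
grip_width: 0.173
grip_force: 2.7
```

Call:
jog_arm(moves=[0,0,-0.02,0,0,0,1,0,0,-0.02,0,0,0,1,0,0,-0.02,0,0,0,1,0,0,-0.02,0,0,0,1,0,0,-0.02,0,0,0,1,0,0,-0.02,0,0,0,1,0,0,0,0,0,0,1,0,0,0,0,0,0,1])

```text
time: 12.65
position: [0.6537, 0.0157, -0.0231]
tool_rot: [-3.063, -0.696, 0.002]
ft_force: [0.3, -0.2, 0.4]
grip_width: 0.969
grip_force: 0.0
```

Call:
jog_arm(moves=[0,0,0.01,0,0,0,1,0,0,0.015,0,0,0,1,0,0,0.02,0,0,0,1,0,0,0.023,0,0,0,1,0,0,0.026,0,0,0,1,0,0,0.026,0,0,0,1,0,0,0.026,0,0,0,1,0,0,0.026,0,0,0,1])

```text
time: 13.65
position: [0.6544, 0.0159, -0.03]
tool_rot: [3.063, 0.696, 0.0]
ft_force: [-0.1, -0.2, 0.4]
grip_width: 1.002
grip_force: 0.0
```

Call:
jog_arm(moves=[0,0,0.005,0,0,0,1,0,0,0.007,0,0,0,1,0,0,0.01,0,0,0,1,0,0,0.01,0,0,0,1,0,0,0.01,0,0,0,1,0,0,0.01,0,0,0,1,0,0,0.01,0,0,0,1,0,0,0.01,0,0,0,1])

```text
time: 14.65
position: [0.6544, 0.0158, -0.0331]
tool_rot: [3.063, 0.696, -0.0]
ft_force: [-0.2, -0.5, 0.4]
grip_width: 1.001
grip_force: 0.0
```

Call:
jog_arm(moves=[0,0,0,0,0,0,-1,0,0,0,0,0,0,-1,0,0,0,0,0,0,-1,0,0,0,0,0,0,-1,0,0,0,0,0,0,-1,0,0,0,0,0,0,-1,0,0,0,0,0,0,-1,0,0,0,0,0,0,-1], newtons=20)

```text
time: 15.65
position: [0.6544, 0.0157, -0.033]
tool_rot: [3.063, 0.696, 0.0]
ft_force: [-0.1, -0.4, 0.6]
grip_width: 0.766
grip_force: 20.0
```

Run:
```python
from h import *
plan((.5485,.192,.12),(.5485,.192,.022))
```

```text
[-0.0645 -0.6822 -0.5103]
[-0.0645 -0.6823 -0.1837]
```

Call:
jog_arm(moves=[0,0,-0.2,0,0,0,-1,0,0,-0.4,0,0,0,-1,-0.03,-0.35,-0.4,0,0,0,-1,-0.0645,-0.55,-0.4,0,0,0,-1,-0.0645,-0.682,-0.4,0,0,0,-1,-0.0645,-0.682,-0.4,0,0,0,-1,-0.0645,-0.682,-0.3,0,0,0,-1,-0.0645,-0.682,-0.2,0,0,0,-1])

```text
time: 16.65
position: [0.5484, 0.1916, 0.026]
tool_rot: [3.062, 0.696, -0.0]
ft_force: [0.2, -0.7, -3.8]
grip_width: 0.765
grip_force: 20.0
```

Run:
```python
from h import *
s=ctrl.get_state();print(s["position"],s["ft_force"],s["grip_width"],s["joint_positions"].round(2))
plan((.5485,.192,.018))
t=snap("top");s=snap("side")
g=np.hstack([cv2.resize(t["pixels"][145:235,105:225],(400,300)),cv2.resize(s["pixels"][210:315,130:270],(400,300))]);cv2.imwrite("pics/c6.png",g[:,:,::-1])
```

```text
[0.54838747 0.19158627 0.02600541] [ 0.22414045 -0.68444152 -3.8232749 ] 0.7645704989238176 [ 0.26  0.41 -0.77  1.78  0.32  1.08 -1.75]
[ 0.0009 -0.0011  0.0267]
```

View pics/c6.png

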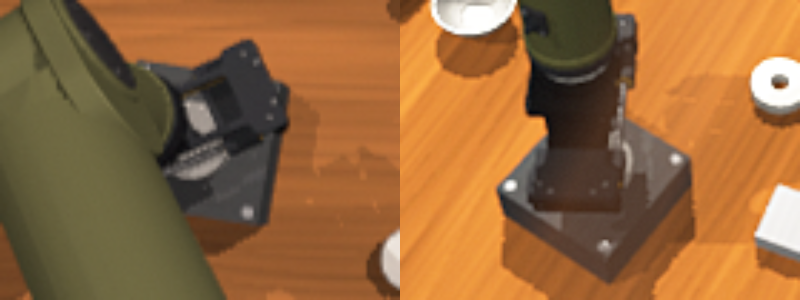

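The crop shows collar68 held just over the stand.

Call:
jog_arm(moves=[0.001,-0.001,0.015,0,0,0,-1,0.001,-0.001,0.02,0,0,0,-1,0.001,-0.001,0.025,0,0,0,-1,0.001,-0.001,0.028,0,0,0,-1,0.001,-0.001,0.028,0,0,0,-1,0.001,-0.001,0.028,0,0,0,-1,0.001,-0.001,0.028,0,0,0,-1,0.001,-0.001,0.028,0,0,0,-1])

```text
time: 17.75
position: [0.5486, 0.1924, 0.0185]
tool_rot: [3.063, 0.696, -0.0]
ft_force: [0.3, -0.4, -2.0]
grip_width: 0.764
grip_force: 20.0
```

Call:
jog_arm(moves=[0,0,0.005,0,0,0,-1,0,0,0.005,0,0,0,-1,0,0,0.005,0,0,0,1,0,0,0.005,0,0,0,1,0,0,0.005,0,0,0,1,0,0,0.005,0,0,0,1,0,0,0.005,0,0,0,1,0,0,0.005,0,0,0,1])

```text
time: 18.75
position: [0.5486, 0.1924, 0.017]
tool_rot: [3.063, 0.696, 0.0]
ft_force: [0.5, -0.3, -0.4]
grip_width: 0.998
grip_force: 0.0
```

Call:
jog_arm(moves=[0,0,-0.2,0,0,0,1,0,0,-0.4,0,0,0,1,0.2,0.2,-0.4,0,0,0,1,0.1,0.4,-0.4,0,0,0,1,0,0.6,-0.4,0,0,0,1,-0.2,0.7,-0.4,0,0,0,1,-0.2,0.7,-0.4,0,0,0,1,-0.2,0.7,-0.4,0,0,0,1])

```text
time: 19.75
position: [0.5848, -0.0253, 0.137]
tool_rot: [3.064, 0.69, -0.001]
ft_force: [0.0, 1.0, 0.3]
grip_width: 1.001
grip_force: 0.0
```

```bash
cat >> h.py <<'E'
def check(z):
    """hole/outer centre of collars near the stand on plane z, against the screws, both views"""
    for n in("top","side"):
        im=snap(n); S=[onz(im,*spot(im,*p),.05)[:2] for p in SCR[n]]; print(n,"stand",np.mean(S,0).round(4),[round(float(np.linalg.norm(S[a]-S[b])),4) for a,b in((0,1),(2,3),(0,2),(1,3))])
        for o in collars(im,z):
            if abs(o[2]-.548)<.07 and abs(o[3]-.192)<.07: print(*o)
E
python3 - <<'E'
from h import *
check(.066)
plan((.4485,-.0008,.05),(.4485,-.0008,-.033))
E
```

```text
top stand [0.5476 0.192 ] [0.1103, 0.11, 0.1102, 0.1102]
163 187 0.548 0.1909 70.5 [0.5479 0.1909] 18.3
side stand [0.5493 0.1919] [0.1104, 0.1101, 0.1103, 0.1098]
[-0.3827 -0.2601  0.2907]
[-0.383  -0.26    0.5673]
```

Call:
jog_arm(moves=[-0.1,-0.07,0,0,0,0,1,-0.25,-0.15,0.1,0,0,0,1,-0.383,-0.26,0.25,0,0,0,1,-0.383,-0.26,0.35,0,0,0,1,-0.383,-0.26,0.35,0,0,0,1,-0.383,-0.26,0.5,0,0,0,1,-0.383,-0.26,0.55,0,0,0,1,-0.383,-0.26,0.567,0,0,0,1])

```text
time: 20.85
position: [0.4488, -0.0014, -0.0328]
tool_rot: [-3.062, -0.697, -0.0]
ft_force: [0.4, -0.0, -0.0]
grip_width: 1.001
grip_force: 0.0
```

Call:
jog_arm(moves=[0,0,0,0,0,0,1,0,0,0,0,0,0,-1,0,0,0,0,0,0,-1,0,0,0,0,0,0,-1,0,0,0,0,0,0,-1,0,0,0,0,0,0,-1,0,0,0,0,0,0,-1,0,0,0,0,0,0,-1])

```text
time: 21.85
position: [0.448, -0.0021, -0.0329]
tool_rot: [3.063, 0.696, -0.0]
ft_force: [-2.0, 0.7, 5.5]
grip_width: 0.669
grip_force: 20.0
```

Run:
```python
from h import *
print(ctrl.get_state()["joint_positions"].round(2))
plan((.5485,.192,.08),(.5485,.192,.04),(.5485,.192,.033))
```

```text
[ 0.68  0.21 -0.78  2.14  0.19  0.87 -1.33]
[ 0.5817 -0.4388 -0.3763]
[ 0.5818 -0.4388 -0.243 ]
[ 0.5818 -0.4388 -0.2197]
```

Call:
jog_arm(moves=[0,0,-0.2,0,0,0,-1,0,0,-0.38,0,0,0,-1,0.2,-0.15,-0.42,0,0,0,-1,0.35,-0.25,-0.42,0,0,0,-1,0.5,-0.37,-0.42,0,0,0,-1,0.58,-0.438,-0.42,0,0,0,-1,0.58,-0.438,-0.36,0,0,0,-1,0.58,-0.438,-0.27,0,0,0,-1])

```text
time: 22.85
position: [0.5478, 0.1907, 0.0463]
tool_rot: [3.063, 0.696, -0.001]
ft_force: [-0.2, 0.2, -2.3]
grip_width: 0.671
grip_force: 20.0
```

Call:
jog_arm(moves=[0,0,0,0,0,0,-1,0,0,0,0,0,0,-1,0,0,0,0,0,0,-1,0,0,0,0,0,0,-1,0,0,0,0,0,0,-1,0,0,0,0,0,0,-1,0,0,0,0,0,0,-1,0,0,0,0,0,0,-1])

```text
time: 23.85
position: [0.5481, 0.1915, 0.0479]
tool_rot: [3.063, 0.696, -0.0]
ft_force: [0.4, 0.1, -2.8]
grip_width: 0.669
grip_force: 20.0
```

Run:
```python
from h import *
print(ctrl.get_state()["position"],ctrl.get_state()["ft_force"])
plan((.5485,.1915,.034))
t=snap("top");s=snap("side")
for z in (.08,.096):
  for im in (t,s): [print(*o) for o in collars(im,z) if abs(o[2]-.548)<.07 and abs(o[3]-.192)<.07]
```

```text
[0.54805112 0.19149355 0.04788946] [ 0.44632025  0.10874064 -2.77111954]
[0.0014 0.0006 0.0463]
166 195 0.5253 0.1785 46.5 [0.5197 0.1868] 6.8
166 195 0.5244 0.1748 45.8 [0.5189 0.1829] 6.7
```

Call:
jog_arm(moves=[0.001,0.001,0.02,0,0,0,-1,0.001,0.001,0.035,0,0,0,-1,0.001,0.001,0.045,0,0,0,-1,0.001,0.001,0.049,0,0,0,-1,0.001,0.001,0.051,0,0,0,-1,0.001,0.001,0.051,0,0,0,-1,0.001,0.001,0.051,0,0,0,-1,0.001,0.001,0.051,0,0,0,-1])

```text
time: 24.95
position: [0.5485, 0.1914, 0.0332]
tool_rot: [3.063, 0.696, 0.0]
ft_force: [-3.9, -1.9, 5.7]
grip_width: 0.667
grip_force: 20.0
```

Call:
jog_arm(moves=[0,0,0,0,0,0,1,0,0,0,0,0,0,1,0,0,0,0,0,0,1,0,0,0,0,0,0,1,0,0,0,0,0,0,1,0,0,-0.1,0,0,0,1,0,0,-0.25,0,0,0,1,0,0,-0.4,0,0,0,1])

```text
time: 25.95
position: [0.5482, 0.1913, 0.1538]
tool_rot: [-3.063, -0.696, 0.001]
ft_force: [0.4, 0.0, -0.7]
grip_width: 1.0
grip_force: 0.0
```

Call:
jog_arm(moves=[0.1,0.2,-0.1,0,0,0,1,0.1,0.4,-0.1,0,0,0,1,0,0.6,-0.1,0,0,0,1,-0.1,0.8,-0.1,0,0,0,1,-0.2,0.95,-0.1,0,0,0,1,-0.2,0.95,-0.1,0,0,0,1,-0.2,0.95,-0.1,0,0,0,1,-0.2,0.95,-0.1,0,0,0,1])

```text
time: 26.95
position: [0.6177, -0.0889, 0.1828]
tool_rot: [-3.061, -0.701, -0.001]
ft_force: [0.8, 0.5, -0.5]
grip_width: 1.0
grip_force: 0.0
```

Run:
```python
from h import *
check(.082)
plan((.4227,-.310,.05),(.4227,-.310,-.033))
for n in("top","side"): [print(n,*o) for o in collars(snap(n))]
```

```text
top stand [0.5477 0.192 ] [0.1103, 0.11, 0.1102, 0.1102]
163 187 0.5474 0.1873 70.3 [0.549  0.1904] 18.0
side stand [0.5492 0.1919] [0.1104, 0.1101, 0.1103, 0.1099]
[-0.9061  0.38    0.4422]
[-0.9062  0.3801  0.7189]
top 133 233 0.4091 0.2881 43.5 [0.409  0.2882] 20.8
top 330 233 0.4223 -0.3115 52.4 [ 0.4231 -0.3122] 22.3
top 85 194 0.5252 0.4377 40.5 [0.5268 0.439 ] 17.6
top 163 187 0.5525 0.2035 74.8 [0.5542 0.2068] 19.2
top 211 114 0.7831 0.0653 91.4 [0.817  0.0603] 20.2
side 152 362 0.5258 0.4416 38.7 [0.5263 0.4417] 18.1
side 436 338 -0.0701 0.0702 23.5 [-0.0693  0.069 ] 11.0
side 226 330 0.4089 0.2914 48.1 [0.4095 0.2906] 18.0
side 312 173 0.423 -0.3102 56.0 [ 0.4232 -0.3092] 18.9
```

Call:
jog_arm(moves=[-0.2,0.08,0,0,0,0,1,-0.4,0.16,0,0,0,0,1,-0.6,0.25,0,0,0,0,1,-0.8,0.33,0.05,0,0,0,1,-0.906,0.38,0.15,0,0,0,1,-0.906,0.38,0.3,0,0,0,1,-0.906,0.38,0.4,0,0,0,1,-0.906,0.38,0.4,0,0,0,1])

```text
time: 28.15
position: [0.4203, -0.31, 0.0607]
tool_rot: [-3.059, -0.697, 0.004]
ft_force: [0.5, 0.4, 1.0]
grip_width: 1.001
grip_force: 0.0
```

Run:
```python
from h import *
s=ctrl.get_state();print(s["joint_positions"].round(2),s["position"],s["ft_force"])
plan((.4227,-.310,-.033))
s=snap("side");t=snap("top")
g=np.hstack([cv2.resize(t["pixels"][175:280,270:410],(400,300)),cv2.resize(s["pixels"][100:205,250:390],(400,300))]);cv2.imwrite("pics/c7.png",g[:,:,::-1])
```

```text
[ 1.25  0.22 -0.73  1.89  0.17  1.1  -0.67] [ 0.42025564 -0.31004557  0.06070901] [0.46118278 0.39058414 0.96980917]
[0.0079 0.0048 0.3123]
```

View pics/c7.png

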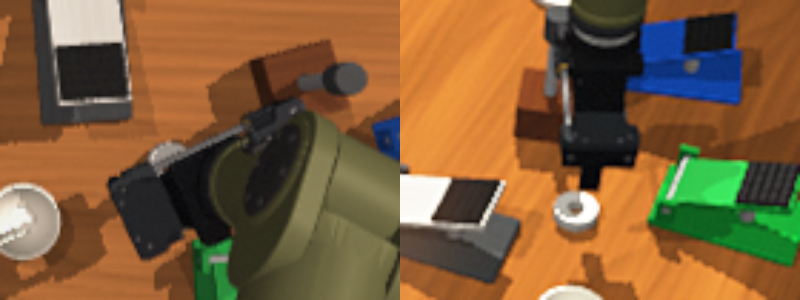

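The crop shows collar52 just under the open fingers, with the body clear of the arbor at crop (350,75) and clear of both pedals.

Call:
jog_arm(moves=[0,0,0.1,0,0,0,1,0,0,0.2,0,0,0,1,0,0,0.2,0,0,0,1,0,0,0.2,0,0,0,1,0,0,0.2,0,0,0,1,0,0,0.2,0,0,0,1,0,0,0.2,0,0,0,1,0,0,0.2,0,0,0,1])

```text
time: 29.25
position: [0.4217, -0.3119, 0.0028]
tool_rot: [3.063, 0.696, 0.0]
ft_force: [0.3, -0.2, 0.7]
grip_width: 1.0
grip_force: 0.0
```

Run:
```python
from h import *
print(ctrl.get_state()["position"])
plan((.4227,-.310,-.033))
```

```text
[ 0.4216627  -0.31192343  0.00277641]
[ 0.0059 -0.0043  0.1193]
```

Call:
jog_arm(moves=[0.006,-0.004,0.08,0,0,0,1,0.006,-0.004,0.119,0,0,0,1,0.006,-0.004,0.119,0,0,0,1,0.006,-0.004,0.119,0,0,0,-1,0.006,-0.004,0.119,0,0,0,-1,0.006,-0.004,0.119,0,0,0,-1,0.006,-0.004,0.119,0,0,0,-1,0.006,-0.004,0.119,0,0,0,-1])

```text
time: 30.25
position: [0.4229, -0.3103, -0.0328]
tool_rot: [3.063, 0.696, 0.0]
ft_force: [0.2, -0.1, 0.8]
grip_width: 0.584
grip_force: 20.0
```

Call:
jog_arm(moves=[0,0,0,0,0,0,-1,0,0,0,0,0,0,-1,0,0,-0.1,0,0,0,-1,0,0,-0.3,0,0,0,-1,0,0,-0.5,0,0,0,-1,0,0,-0.6,0,0,0,-1,0,0,-0.6,0,0,0,-1,0,0,-0.6,0,0,0,-1])

```text
time: 31.25
position: [0.4216, -0.3093, 0.1452]
tool_rot: [-3.061, -0.695, 0.003]
ft_force: [0.0, 0.1, -2.2]
grip_width: 0.583
grip_force: 20.0
```

Run:
```python
from h import *
s=ctrl.get_state();print(s["position"],s["ft_force"],s["grip_width"])
plan((.5485,.192,.09),(.5485,.192,.06))
```

```text
[ 0.42157621 -0.30929083  0.14518886] [ 0.01441227  0.07736268 -2.15334333] 0.5827717806279198
[ 1.1037 -1.3237  0.186 ]
[ 1.1038 -1.3235  0.286 ]
```

Call:
jog_arm(moves=[0.12,-0.14,0,0,0,0,-1,0.25,-0.28,0,0,0,0,-1,0.37,-0.42,0,0,0,0,-1,0.5,-0.56,0,0,0,0,-1,0.62,-0.7,0,0,0,0,-1,0.74,-0.84,0,0,0,0,-1,0.85,-0.98,0,0,0,0,-1,0.9,-1,0,0,0,0,-1])

```text
time: 32.25
position: [0.5347, 0.0825, 0.145]
tool_rot: [-3.058, -0.707, 0.004]
ft_force: [0.2, -1.2, -2.0]
grip_width: 0.583
grip_force: 20.0
```

Call:
jog_arm(moves=[0.1,-0.15,0,0,0,0,-1,0.2,-0.3,0,0,0,0,-1,0.2,-0.324,0.1,0,0,0,-1,0.2,-0.324,0.2,0,0,0,-1,0.2,-0.324,0.23,0,0,0,-1,0.2,-0.324,0.23,0,0,0,-1,0.2,-0.324,0.23,0,0,0,-1,0.2,-0.324,0.23,0,0,0,-1])

```text
time: 33.25
position: [0.5495, 0.1909, 0.079]
tool_rot: [3.064, 0.695, 0.003]
ft_force: [-0.7, -0.8, -1.5]
grip_width: 0.591
grip_force: 20.0
```

Run:
```python
from h import *
s=ctrl.get_state();print(s["position"],s["ft_force"],s["grip_width"])
plan((.5485,.192,.0495))
```

```text
[0.5495011  0.19089447 0.07896863] [-0.71760568 -0.75247839 -1.51218618] 0.590748329127261
[-0.0016 -0.0048  0.0982]
```

Call:
jog_arm(moves=[-0.001,-0.004,0.04,0,0,0,-1,-0.001,-0.004,0.07,0,0,0,-1,-0.001,-0.004,0.07,0,0,0,-1,-0.001,-0.004,0.07,0,0,0,-1,-0.001,-0.004,0.07,0,0,0,-1,-0.001,-0.004,0.07,0,0,0,-1,-0.001,-0.004,0.07,0,0,0,-1,-0.001,-0.004,0.07,0,0,0,-1])

```text
time: 34.25
position: [0.548, 0.1918, 0.057]
tool_rot: [3.063, 0.696, 0.0]
ft_force: [-0.7, -0.1, -1.5]
grip_width: 0.584
grip_force: 20.0
```

Run:
```python
from h import *
s=ctrl.get_state();print(s["position"],s["ft_force"],s["grip_width"])
plan((.5485,.192,.0495))
```

```text
[0.54799287 0.19175096 0.0569823 ] [-0.71175971 -0.13469597 -1.51643909] 0.5835735494109696
[ 0.0019 -0.      0.0249]
```

Call:
jog_arm(moves=[0.002,0,0.015,0,0,0,-1,0.002,0,0.022,0,0,0,-1,0.002,0,0.027,0,0,0,-1,0.002,0,0.027,0,0,0,-1,0.002,0,0.027,0,0,0,1,0.002,0,0.027,0,0,0,1,0.002,0,0.027,0,0,0,1,0.002,0,0.027,0,0,0,1])

```text
time: 35.25
position: [0.5485, 0.192, 0.0488]
tool_rot: [-3.064, -0.696, -0.0]
ft_force: [-0.2, 0.1, 0.3]
grip_width: 0.943
grip_force: 0.0
```

Call:
jog_arm(moves=[0,0,0,0,0,0,1,0,0,-0.15,0,0,0,1,0,0,-0.35,0,0,0,1,-0.05,0.2,-0.4,0,0,0,1,-0.1,0.4,-0.4,0,0,0,1,-0.1,0.6,-0.4,0,0,0,1,-0.1,0.7,-0.4,0,0,0,1,-0.1,0.7,-0.4,0,0,0,1])

```text
time: 36.25
position: [0.6127, -0.0129, 0.1681]
tool_rot: [-3.064, -0.689, 0.001]
ft_force: [0.2, 0.8, 0.5]
grip_width: 0.996
grip_force: 0.0
```

Run:
```python
from h import *
check(.098)
plan((.4093,.289,.12),(.4093,.289,-.01))
for n in("top","side"): [print(n,*o) for o in collars(snap(n))]
c=lambda im,u,v,w,h:cv2.resize(im["pixels"][v:v+h,u:u+w],(400,300),interpolation=cv2.INTER_CUBIC)
cv2.imwrite("pics/c8.png",np.hstack([c(snap("top"),120,150,80,60),c(snap("side"),150,215,100,75)])[:,:,::-1])
```

```text
top stand [0.5476 0.1923] [0.1103, 0.1108, 0.1107, 0.1102]
163 187 0.5465 0.1832 68.9 [0.525  0.1724] 18.2
side stand [0.5491 0.192 ] [0.1104, 0.1106, 0.1103, 0.1103]
198 261 0.5458 0.1937 115.7 [0.5209 0.1995] 7.8
[-0.1781 -1.1844  0.1647]
[-0.1782 -1.1836  0.598 ]
top 133 233 0.4089 0.2872 44.4 [0.409  0.2882] 20.8
top 85 193 0.5256 0.4377 40.3 [0.5268 0.439 ] 17.6
top 163 187 0.553 0.2034 74.3 [0.5305 0.1906] 20.2
side 152 362 0.5259 0.4418 38.7 [0.5263 0.4418] 18.0
side 436 338 -0.07 0.0701 23.8 [-0.0692  0.0691] 10.9
side 226 330 0.4089 0.2913 48.1 [0.4094 0.2907] 17.9
side 198 261 0.579 0.1537 125.3 [0.5526 0.1612] 7.8
```

View pics/c8.png

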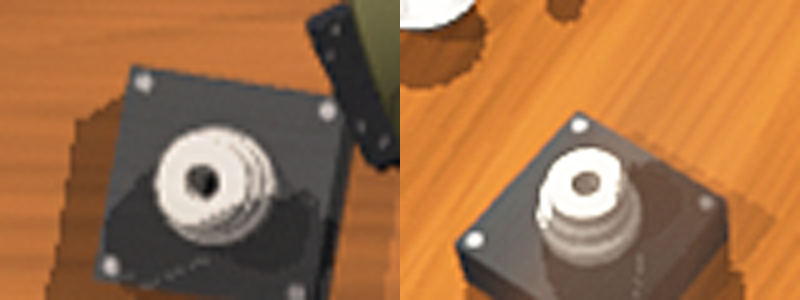

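The crop shows three collars stacked flat and concentric by eye, with the top hole at top (160.8,186.2) and side (196.2,260.8).

Call:
jog_arm(moves=[0,-0.2,0,0,0,0,1,0,-0.4,0,0,0,0,1,0,-0.6,0,0,0,0,1,-0.05,-0.8,0,0,0,0,1,-0.178,-1,0,0,0,0,1,-0.178,-1,0,0,0,0,1,-0.178,-1,0,0,0,0,1,-0.178,-1,0,0,0,0,1])

```text
time: 37.55
position: [0.4355, 0.2361, 0.1689]
tool_rot: [3.064, 0.693, 0.001]
ft_force: [0.7, -0.2, 0.6]
grip_width: 1.001
grip_force: 0.0
```

Call:
jog_arm(moves=[0,-0.184,0.1,0,0,0,1,0,-0.184,0.3,0,0,0,1,0,-0.184,0.45,0,0,0,1,0,-0.184,0.58,0,0,0,1,0,-0.184,0.58,0,0,0,1,0,-0.184,0.58,0,0,0,1,0,-0.184,0.58,0,0,0,1,0,-0.184,0.58,0,0,0,1])

```text
time: 38.55
position: [0.4117, 0.2872, -0.0039]
tool_rot: [3.064, 0.695, 0.004]
ft_force: [-0.1, -0.9, -0.3]
grip_width: 0.998
grip_force: 0.0
```

Run:
```python
from h import *
s=ctrl.get_state();print(s["position"],s["joint_positions"].round(2))
plan((.4092,.2895,-.033))
t=snap("top");S=snap("side");[print(*o) for o in collars(S) if o[2]>.3]
a=onz(t,160.8-.4,186.2-.4,.098);b=onz(S,196.2-.4,260.8-.4,.098);print(a,b)
```

```text
[ 0.41174102  0.2872216  -0.00389608] [ 0.3   0.39 -1.09  1.99  0.42  1.   -2.12]
[-0.0046 -0.0106  0.097 ]
141 359 0.5528 0.4485 40.3 [0.5541 0.4492] 17.4
194 267 0.5713 0.1652 96.5 [0.5876 0.1551] 7.6
[0.54752308 0.18929205 0.098     ] [0.54856178 0.19209331 0.098     ]
```

Collar36 has just been knocked to about (0.554, 0.449). I'll carry on with collar44.

Call:
jog_arm(moves=[-0.002,-0.005,0.05,0,0,0,1,-0.002,-0.005,0.085,0,0,0,1,-0.002,-0.005,0.09,0,0,0,1,-0.002,-0.005,0.09,0,0,0,1,-0.002,-0.005,0.09,0,0,0,1,-0.002,-0.005,0.09,0,0,0,1,-0.002,-0.005,0.09,0,0,0,1,-0.002,-0.005,0.09,0,0,0,1])

```text
time: 39.65
position: [0.4095, 0.288, -0.0321]
tool_rot: [3.063, 0.696, 0.0]
ft_force: [0.9, 0.7, -0.7]
grip_width: 1.001
grip_force: 0.0
```

Run:
```python
from h import *
s=ctrl.get_state();print(s["position"])
plan((.4092,.2895,-.033))
```

```text
[ 0.40947314  0.28797261 -0.03208728]
[ 0.0014 -0.005   0.003 ]
```

Call:
jog_arm(moves=[0.001,-0.005,0.003,0,0,0,1,0.001,-0.005,0.003,0,0,0,-1,0.001,-0.005,0.003,0,0,0,-1,0.001,-0.005,0.003,0,0,0,-1,0.001,-0.005,0.003,0,0,0,-1,0.001,-0.005,0.003,0,0,0,-1,0.001,-0.005,0.003,0,0,0,-1,0.001,-0.005,0.003,0,0,0,-1])

```text
time: 40.65
position: [0.409, 0.2894, -0.0331]
tool_rot: [3.063, 0.696, 0.0]
ft_force: [0.3, 0.3, 0.8]
grip_width: 0.493
grip_force: 20.0
```

Call:
jog_arm(moves=[0,0,-0.1,0,0,0,-1,0,0,-0.3,0,0,0,-1,0,0,-0.5,0,0,0,-1,0,0,-0.6,0,0,0,-1,0.15,0.25,-0.6,0,0,0,-1,0.27,0.49,-0.6,0,0,0,-1,0.27,0.49,-0.6,0,0,0,-1,0.27,0.49,-0.6,0,0,0,-1])

```text
time: 41.65
position: [0.5482, 0.1879, 0.1458]
tool_rot: [-3.066, -0.685, 0.002]
ft_force: [-0.4, 0.5, -0.7]
grip_width: 0.49
grip_force: 20.0
```

Run:
```python
from h import *
s=ctrl.get_state();print(s["position"],s["ft_force"],s["grip_width"],s["grip_force"])
plan((.5485,.1915,.085),(.5485,.1915,.0655))
```

```text
[0.54820887 0.18793366 0.1457735 ] [-0.38913974  0.54305328 -0.67213573] 0.49007680770337764 19.999682419002056
[ 0.0062 -0.0102  0.2026]
[ 0.0062 -0.0102  0.2676]
```

Call:
jog_arm(moves=[0.003,-0.003,0.1,0,0,0,-1,0.003,-0.003,0.2,0,0,0,-1,0.003,-0.003,0.22,0,0,0,-1,0.003,-0.003,0.22,0,0,0,-1,0.003,-0.003,0.22,0,0,0,-1,0.003,-0.003,0.22,0,0,0,-1,0.003,-0.003,0.22,0,0,0,-1,0.003,-0.003,0.22,0,0,0,-1])

```text
time: 42.65
position: [0.5461, 0.1931, 0.0811]
tool_rot: [3.063, 0.696, 0.0]
ft_force: [-0.2, 0.2, -0.8]
grip_width: 0.491
grip_force: 20.0
```

Run:
```python
from h import *
s=ctrl.get_state();print(s["position"],s["ft_force"],s["grip_width"],s["grip_force"])
plan((.5485,.192,.0655))
for n in("top","side"): [print(n,*o) for o in collars(snap(n)) if o[3]>.3]
```

```text
[0.54607642 0.1931072  0.08112765] [-0.19056788  0.1728629  -0.77507642] 0.49138844093899325 19.999690018594265
[0.0057 0.0068 0.0521]
top 22 252 0.3441 0.6119 101.1 [0.3636 0.5685] 6.6
side 141 359 0.5529 0.4488 40.3 [0.554  0.4492] 17.2
```

Call:
jog_arm(moves=[0.006,0.007,0.02,0,0,0,-1,0.006,0.007,0.04,0,0,0,-1,0.006,0.007,0.05,0,0,0,-1,0.006,0.007,0.054,0,0,0,-1,0.006,0.007,0.054,0,0,0,-1,0.006,0.007,0.054,0,0,0,0.4,0.006,0.007,0.054,0,0,0,0.4,0.006,0.007,0.054,0,0,0,0.4])

```text
time: 43.75
position: [0.5486, 0.1921, 0.0647]
tool_rot: [-3.063, -0.696, -0.0]
ft_force: [0.7, 0.6, 0.0]
grip_width: 0.682
grip_force: 0.0
```

Call:
jog_arm(moves=[0,0,0,0,0,0,0.4,0,0,-0.15,0,0,0,0.4,0,0,-0.35,0,0,0,0.4,0,0.2,-0.35,0,0,0,0.4,0,0.4,-0.35,0,0,0,0.4,0,0.6,-0.35,0,0,0,0.4,0,0.6,-0.35,0,0,0,0.4,0,0.6,-0.35,0,0,0,0.4])

```text
time: 44.75
position: [0.626, 0.0304, 0.1695]
tool_rot: [-3.062, -0.696, 0.0]
ft_force: [-0.1, 0.7, 0.3]
grip_width: 0.697
grip_force: 0.0
```

Run:
```python
from h import *
s=ctrl.get_state();print(s["position"],s["grip_width"])
t=snap("top");S=snap("side")
for n,im in(("top",t),("side",S)): [print(n,*o) for o in collars(im) if o[3]>.3]
plan((.554,.448,.1))
c=lambda im,u,v,w,h:cv2.resize(im["pixels"][v:v+h,u:u+w],(400,300),interpolation=cv2.INTER_CUBIC)
cv2.imwrite("pics/c9.png",np.hstack([c(t,120,150,80,60),c(S,150,215,100,75)])[:,:,::-1])
```

```text
[0.62599071 0.03036123 0.16953279] 0.6968396334701853
top 83 184 0.5527 0.4448 40.6 [0.5543 0.4458] 17.7
side 142 360 0.5528 0.4485 40.3 [0.5541 0.4492] 17.5
[ 0.3877 -1.3529  0.234 ]
```

View pics/c9.png

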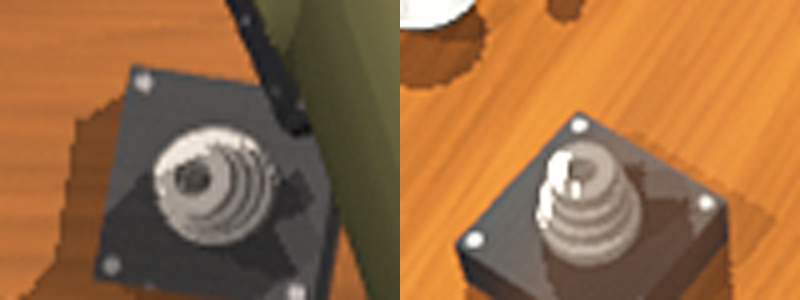

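The crop shows four collars stepped evenly. The top-collar hole is at about (158,186) in the top view.

Call:
jog_arm(moves=[0.1,-0.2,0,0,0,0,0.6,0.2,-0.4,0,0,0,0,0.6,0.3,-0.6,0,0,0,0,0.6,0.38,-0.8,0,0,0,0,0.6,0.385,-1,0,0,0,0,0.6,0.385,-1,0,0,0,0,0.6,0.385,-1,0,0,0,0,0.6,0.385,-1,0,0,0,0,0.6])

```text
time: 45.85
position: [0.602, 0.3481, 0.1697]
tool_rot: [3.063, 0.692, 0.001]
ft_force: [0.1, -0.3, -0.3]
grip_width: 0.801
grip_force: 0.0
```

Call:
jog_arm(moves=[0,-0.2,0,0,0,0,0.6,0,-0.353,0.1,0,0,0,0.6,0,-0.353,0.3,0,0,0,0.6,0,-0.353,0.5,0,0,0,0.6,0,-0.353,0.57,0,0,0,0.6,0,-0.353,0.57,0,0,0,0.6,0,-0.353,0.57,0,0,0,0.6,0,-0.353,0.57,0,0,0,0.6])

```text
time: 46.85
position: [0.5564, 0.4469, 0.0016]
tool_rot: [-3.062, -0.695, -0.006]
ft_force: [-0.7, -0.5, 0.1]
grip_width: 0.8
grip_force: 0.0
```

Run:
```python
from h import *
s=ctrl.get_state();print(s["position"],s["joint_positions"].round(2),s["ft_force"])
plan((.554,.4475,-.033))
```

```text
[0.55640003 0.44690604 0.00159903] [-0.11  0.78 -0.92  1.44  0.63  1.23 -2.22] [-0.73743124 -0.52045058  0.10729428]
[-0.0068 -0.0051  0.1153]
```

Call:
jog_arm(moves=[0,0,0.05,0,0,0,0.6,0,0,0.08,0,0,0,0.6,0,0,0.095,0,0,0,0.6,0,0,0.095,0,0,0,0.6,0,0,0.095,0,0,0,0.6,0,0,0.095,0,0,0,0.6,0,0,0.095,0,0,0,0.6,0,0,0.095,0,0,0,0.6])

```text
time: 47.85
position: [0.5551, 0.4457, -0.0296]
tool_rot: [3.064, 0.696, 0.0]
ft_force: [0.4, -0.1, 0.0]
grip_width: 0.801
grip_force: 0.0
```

Run:
```python
from h import *
s=ctrl.get_state();print(s["position"])
plan((.554,.4475,-.033))
```

```text
[ 0.55513124  0.44568305 -0.02964583]
[-0.0008 -0.0071  0.0112]
```

Call:
jog_arm(moves=[-0.001,-0.007,0.011,0,0,0,0.6,-0.001,-0.007,0.011,0,0,0,-1,-0.001,-0.007,0.011,0,0,0,-1,-0.001,-0.007,0.011,0,0,0,-1,-0.001,-0.007,0.011,0,0,0,-1,-0.001,-0.007,0.011,0,0,0,-1,-0.001,-0.007,0.011,0,0,0,-1,-0.001,-0.007,0.011,0,0,0,-1])

```text
time: 48.85
position: [0.5539, 0.4474, -0.033]
tool_rot: [3.063, 0.696, 0.0]
ft_force: [0.1, 0.8, -0.0]
grip_width: 0.405
grip_force: 20.0
```

Call:
jog_arm(moves=[0,0,-0.2,0,0,0,-1,0,0,-0.4,0,0,0,-1,0,0,-0.6,0,0,0,-1,-0.1,0.2,-0.6,0,0,0,-1,-0.2,0.4,-0.6,0,0,0,-1,-0.3,0.6,-0.6,0,0,0,-1,-0.384,0.76,-0.6,0,0,0,-1,-0.384,0.76,-0.6,0,0,0,-1])

```text
time: 49.85
position: [0.5501, 0.1838, 0.1461]
tool_rot: [3.063, 0.678, -0.002]
ft_force: [-0.5, 0.6, -0.2]
grip_width: 0.406
grip_force: 20.0
```

Call:
jog_arm(moves=[0,0,0.1,0,0,0,-1,0,0,0.15,0,0,0,-1,0,0,0.15,0,0,0,-1,0,0,0.15,0,0,0,-1,0,0,0.15,0,0,0,-1,0,0,0.15,0,0,0,-1,0,0,0.15,0,0,0,-1,0,0,0.15,0,0,0,-1])

```text
time: 50.85
position: [0.5486, 0.192, 0.102]
tool_rot: [3.063, 0.696, 0.0]
ft_force: [0.9, 0.1, -1.9]
grip_width: 0.403
grip_force: 20.0
```

Run:
```python
from h import *
s=ctrl.get_state();print(s["position"],s["ft_force"],s["grip_width"],s["grip_force"])
plan((.5485,.192,.081))
```

```text
[0.54855181 0.19195587 0.10200432] [ 0.93669904  0.13304299 -1.86091854] 0.40316439027390794 20.0000312179327
[-0.0001 -0.0002  0.07  ]
```

Call:
jog_arm(moves=[0,0,0.03,0,0,0,-1,0,0,0.055,0,0,0,-1,0,0,0.066,0,0,0,-1,0,0,0.071,0,0,0,-1,0,0,0.071,0,0,0,-1,0,0,0.071,0,0,0,0.4,0,0,0.071,0,0,0,0.4,0,0,0.071,0,0,0,0.4])

```text
time: 51.85
position: [0.5486, 0.192, 0.0806]
tool_rot: [-3.064, -0.696, -0.0]
ft_force: [-0.7, 0.4, -0.1]
grip_width: 0.648
grip_force: 0.0
```

Call:
jog_arm(moves=[0,0,0,0,0,0,0.4,0,0,-0.15,0,0,0,0.4,0,0,-0.35,0,0,0,0.4,0,0,-0.55,0,0,0,0.4,0,0.2,-0.65,0,0,0,0.4,0,0.4,-0.65,0,0,0,0.4,0,0.6,-0.65,0,0,0,0.4,0,0.8,-0.65,0,0,0,0.4])

```text
time: 52.85
position: [0.653, -0.0267, 0.2758]
tool_rot: [3.063, 0.695, 0.001]
ft_force: [1.0, -0.3, 0.0]
grip_width: 0.698
grip_force: 0.0
```

Run:
```python
from h import *
s=ctrl.get_state();print(s["position"],s["grip_width"])
t=snap("top");S=snap("side")
a=onz(t,392.5,202,.168);b=onz(S,305.1,104.5,.168);print(a,b)
# holder hole via shank: shank in top emerges at (376.?,204) z .05
print(onz(t,370+60/400*35,185+217/400*35,.05))
m=(a+b)/2; plan((*m[:2],.26),(*m[:2],.12))
c=lambda im,u,v,w,h:cv2.resize(im["pixels"][v:v+h,u:u+w],(400,300),interpolation=cv2.INTER_CUBIC)
cv2.imwrite("pics/c10.png",np.vstack([np.hstack([c(t,120,150,80,60),c(S,150,215,100,75)]),np.hstack([c(t,365,180,40,30),c(S,285,85,60,45)])])[:,:,::-1])
```

```text
[ 0.65300557 -0.02666241  0.27583672] 0.6982055643334909
[ 0.51465342 -0.44539131  0.168     ] [ 0.51626101 -0.44406791  0.168     ]
[ 0.51321569 -0.44134012  0.05      ]
[-0.9936  1.0448  0.0496]
[-0.9925  1.0438  0.5163]
```

View pics/c10.png

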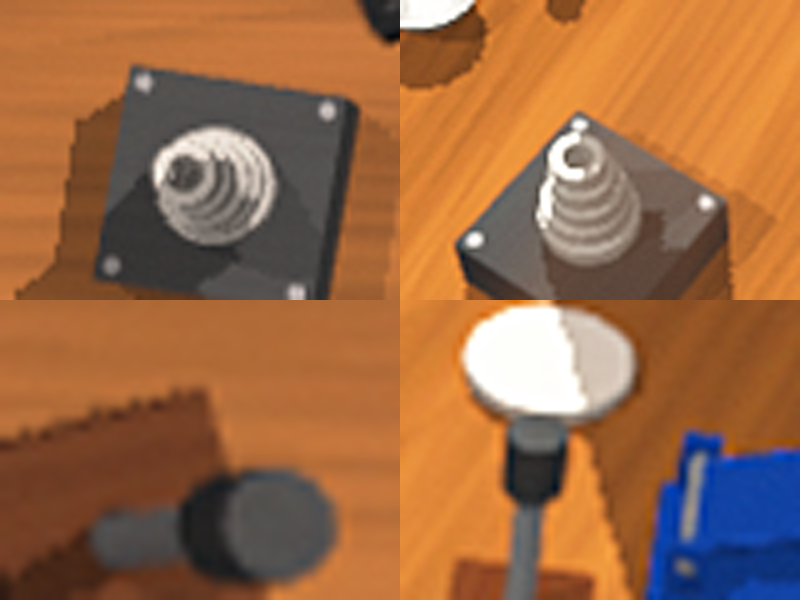

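The crop shows a complete five-collar stack, flat and concentric, with the top hole at top (156.4,184.2) and side (194,254). The arbor's grip top is at top (392.5,202) and side (305,104.5).

Call:
jog_arm(moves=[-0.14,0.15,0,0,0,0,0.6,-0.28,0.3,0,0,0,0,0.6,-0.42,0.45,0,0,0,0,0.6,-0.56,0.6,0,0,0,0,0.6,-0.7,0.75,0,0,0,0,0.6,-0.84,0.9,0,0,0,0,0.6,-0.97,0.98,0,0,0,0,0.6,-0.97,0.98,0,0,0,0,0.6])

```text
time: 53.95
position: [0.5133, -0.4209, 0.2746]
tool_rot: [3.066, 0.682, -0.003]
ft_force: [-0.1, 0.2, 0.5]
grip_width: 0.804
grip_force: 0.0
```

Call:
jog_arm(moves=[-0.02,0.064,0,0,0,0,0.6,-0.02,0.064,0,0,0,0,0.6,-0.02,0.064,0.05,0,0,0,0.6,-0.02,0.064,0.05,0,0,0,0.6,-0.02,0.064,0.05,0,0,0,0.6,-0.02,0.064,0.05,0,0,0,0.6,-0.02,0.064,0.05,0,0,0,0.6,-0.02,0.064,0.05,0,0,0,0.6])

```text
time: 54.95
position: [0.5197, -0.4352, 0.2608]
tool_rot: [3.063, 0.696, 0.0]
ft_force: [-0.5, -0.0, 0.1]
grip_width: 0.799
grip_force: 0.0
```

Run:
```python
from h import *
s=ctrl.get_state();print(s["position"],s["grip_width"],s["joint_positions"].round(2))
plan((.5155,-.4447,.094))
t=snap("top");S=snap("side");print(onz(t,156.2,184,.13),onz(S,193.8,253.8,.13))
```

```text
[ 0.51970391 -0.43523871  0.26084413] 0.7991944658435315 [ 1.29  0.52 -0.97  1.22  0.43  1.6  -0.73]
[-0.0263  0.0222  0.5562]
[0.54965172 0.1928695  0.13      ] [0.5501999  0.19323634 0.13      ]
```

Call:
jog_arm(moves=[-0.026,0.022,0,0,0,0,0.6,-0.026,0.022,0.05,0,0,0,0.6,-0.026,0.022,0.15,0,0,0,0.6,-0.026,0.022,0.25,0,0,0,0.6,-0.026,0.022,0.35,0,0,0,0.6,-0.026,0.022,0.45,0,0,0,0.6,-0.026,0.022,0.53,0,0,0,0.6,-0.026,0.022,0.556,0,0,0,0.6])

```text
time: 56.05
position: [0.5139, -0.4439, 0.091]
tool_rot: [-3.061, -0.695, 0.004]
ft_force: [0.7, -0.1, -0.3]
grip_width: 0.805
grip_force: 0.0
```

Call:
jog_arm(moves=[0,0,0,0,0,0,0.6,0,0,0,0,0,0,0.6,0,0,0,0,0,0,-1,0,0,0,0,0,0,-1,0,0,0,0,0,0,-1,0,0,0,0,0,0,-1,0,0,0,0,0,0,-1,0,0,0,0,0,0,-1], newtons=45)

```text
time: 57.05
position: [0.5155, -0.4446, 0.0939]
tool_rot: [3.063, 0.696, 0.0]
ft_force: [0.3, 0.2, 0.6]
grip_width: 0.354
grip_force: 45.0
```

Call:
jog_arm(moves=[0,0,-0.05,0,0,0,-1,0,0,-0.15,0,0,0,-1,0,0,-0.25,0,0,0,-1,0,0,-0.35,0,0,0,-1,0,0,-0.45,0,0,0,-1,0,0,-0.55,0,0,0,-1,0,0,-0.55,0,0,0,-1,0,0,-0.55,0,0,0,-1])

```text
time: 58.05
position: [0.515, -0.4442, 0.2577]
tool_rot: [-3.062, -0.696, 0.002]
ft_force: [-1.0, -0.4, -3.5]
grip_width: 0.355
grip_force: 45.0
```

Run:
```python
from h import *
s=ctrl.get_state();print(s["position"],s["grip_width"],s["ft_force"],s["torque"],s["joint_positions"].round(2))
plan((.549,.192,.257))
```

```text
[ 0.51497949 -0.44415559  0.25770469] 0.35544154346791534 [-0.98819284 -0.44364188 -3.46486544] [-0.01149069 -0.01658008 -0.01530464] [ 1.3   0.53 -0.97  1.22  0.43  1.6  -0.71]
[ 1.0191 -1.863   0.0038]
```

Call:
jog_arm(moves=[0.07,-0.12,0,0,0,0,-1,0.14,-0.25,0,0,0,0,-1,0.21,-0.38,0,0,0,0,-1,0.28,-0.51,0,0,0,0,-1,0.35,-0.64,0,0,0,0,-1,0.42,-0.77,0,0,0,0,-1,0.49,-0.88,0,0,0,0,-1,0.51,-0.93,0,0,0,0,-1])

```text
time: 59.05
position: [0.5322, -0.1237, 0.2577]
tool_rot: [-3.061, -0.702, 0.003]
ft_force: [0.3, -0.3, -2.5]
grip_width: 0.358
grip_force: 45.0
```

Call:
jog_arm(moves=[0.07,-0.12,0,0,0,0,-1,0.14,-0.25,0,0,0,0,-1,0.21,-0.38,0,0,0,0,-1,0.28,-0.51,0,0,0,0,-1,0.35,-0.64,0,0,0,0,-1,0.42,-0.77,0,0,0,0,-1,0.49,-0.88,0,0,0,0,-1,0.509,-0.93,0,0,0,0,-1])

```text
time: 60.05
position: [0.5496, 0.1922, 0.2575]
tool_rot: [-3.062, -0.699, 0.003]
ft_force: [-0.1, -0.9, -2.3]
grip_width: 0.356
grip_force: 45.0
```

Call:
jog_arm(moves=[0,0,0.03,0,0,0,-1,0,0,0.03,0,0,0,-1,0,0,0.03,0,0,0,-1,0,0,0.03,0,0,0,-1,0,0,0.03,0,0,0,-1,0,0,0.03,0,0,0,-1,0,0,0.03,0,0,0,-1,0,0,0.03,0,0,0,-1])

```text
time: 61.05
position: [0.5501, 0.1908, 0.2498]
tool_rot: [3.063, 0.696, -0.0]
ft_force: [0.4, 0.6, -2.3]
grip_width: 0.353
grip_force: 45.0
```

Run:
```python
from h import *
s=ctrl.get_state();print(s["position"],s["grip_width"],s["ft_force"],s["joint_positions"].round(2))
plan((.549,.192,.2))
t=snap("top");S=snap("side")
c=lambda im,u,v,w,h:cv2.resize(im["pixels"][v:v+h,u:u+w],(400,300),interpolation=cv2.INTER_CUBIC)
cv2.imwrite("pics/c11.png",np.hstack([c(t,110,140,100,75),c(S,140,195,100,75)])[:,:,::-1])
p=s["position"]
for im in(t,S): print(proj(im,(p[0],p[1],p[2]-.094+.01)),proj(im,(.549,.192,.13)))
```

```text
[0.55005936 0.19083249 0.24982689] 0.3532977819585894 [ 0.3608201   0.61702084 -2.31114185] [ 0.57  0.36 -1.2   1.49  0.33  1.52 -1.75]
[-0.0015 -0.0051  0.1661]
(np.float64(153.42819841019696), np.float64(182.64396019740397)) (np.float64(156.50872115846863), np.float64(184.24512976036007))
(np.float64(192.9232301996135), np.float64(245.26107078206093)) (np.float64(194.45996073389153), np.float64(253.61621206327672))
```

View pics/c11.png

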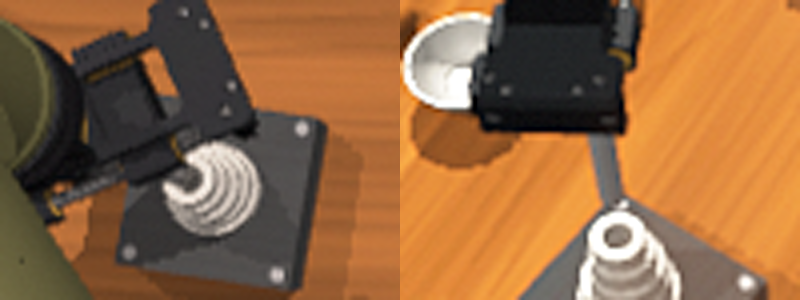

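The side crop shows the arbor upright with its foot at about (193,246), as predicted and just above the top collar's hole. Now I'll lower it.

Call:
jog_arm(moves=[-0.002,-0.005,0.03,0,0,0,-1,-0.002,-0.005,0.06,0,0,0,-1,-0.002,-0.005,0.09,0,0,0,-1,-0.002,-0.005,0.11,0,0,0,-1,-0.002,-0.005,0.13,0,0,0,-1,-0.002,-0.005,0.15,0,0,0,-1,-0.002,-0.005,0.16,0,0,0,-1,-0.002,-0.005,0.16,0,0,0,-1])

```text
time: 62.15
position: [0.5488, 0.1918, 0.2017]
tool_rot: [3.063, 0.696, -0.0]
ft_force: [0.7, -0.0, -2.6]
grip_width: 0.357
grip_force: 45.0
```

Call:
jog_arm(moves=[0,0,0.02,0,0,0,-1,0,0,0.04,0,0,0,-1,0,0,0.06,0,0,0,-1,0,0,0.08,0,0,0,-1,0,0,0.1,0,0,0,-1,0,0,0.12,0,0,0,-1,0,0,0.13,0,0,0,-1,0,0,0.13,0,0,0,-1])

```text
time: 63.15
position: [0.5488, 0.1918, 0.1626]
tool_rot: [3.063, 0.696, -0.001]
ft_force: [0.4, -0.1, -2.6]
grip_width: 0.356
grip_force: 45.0
```

Foot at about z=0.079. Continuing gently into the bore.

Call:
jog_arm(moves=[0,0,0.02,0,0,0,-1,0,0,0.04,0,0,0,-1,0,0,0.06,0,0,0,-1,0,0,0.08,0,0,0,-1,0,0,0.095,0,0,0,-1,0,0,0.11,0,0,0,-1,0,0,0.12,0,0,0,-1,0,0,0.12,0,0,0,-1])

```text
time: 64.15
position: [0.5487, 0.1919, 0.1266]
tool_rot: [3.063, 0.696, -0.001]
ft_force: [-0.6, 0.5, -1.9]
grip_width: 0.359
grip_force: 45.0
```

Call:
jog_arm(moves=[0,0,0.02,0,0,0,-1,0,0,0.04,0,0,0,-1,0,0,0.06,0,0,0,-1,0,0,0.08,0,0,0,-1,0,0,0.09,0,0,0,-1,0,0,0.1,0,0,0,-1,0,0,0.105,0,0,0,-1,0,0,0.105,0,0,0,-1])

```text
time: 65.15
position: [0.5489, 0.1919, 0.0953]
tool_rot: [3.063, 0.696, -0.0]
ft_force: [0.4, -1.0, -2.6]
grip_width: 0.356
grip_force: 45.0
```

Call:
jog_arm(moves=[0,0,0.003,0,0,0,-1,0,0,0.005,0,0,0,-1,0,0,0.006,0,0,0,-1,0,0,0.006,0,0,0,-1,0,0,0.006,0,0,0,-1,0,0,0.006,0,0,0,-1,0,0,0.006,0,0,0,-1,0,0,0.006,0,0,0,-1])

```text
time: 66.15
position: [0.5491, 0.192, 0.0938]
tool_rot: [3.063, 0.696, 0.001]
ft_force: [0.1, 0.1, 2.2]
grip_width: 0.356
grip_force: 45.0
```

Call:
jog_arm(moves=[0,0,0,0,0,0,0.4,0,0,0,0,0,0,0.4,0,0,0,0,0,0,0.4,0,0,0,0,0,0,0.4,0,0,-0.1,0,0,0,0.4,0,0,-0.25,0,0,0,0.4,0,0,-0.4,0,0,0,0.4,0,0,-0.55,0,0,0,0.4])

```text
time: 67.15
position: [0.5487, 0.1918, 0.26]
tool_rot: [3.063, 0.696, 0.0]
ft_force: [0.4, -0.2, -0.1]
grip_width: 0.701
grip_force: 0.0
```

Call:
jog_arm(moves=[0,0.2,0,0,0,0,-1,0,0.4,0,0,0,0,-1,0,0.6,0,0,0,0,-1,0,0.8,0,0,0,0,-1,0,0.8,0,0,0,0,-1,0,0.8,0,0,0,0,-1,0,0.8,0,0,0,0,-1,0,0.8,0,0,0,0,-1])

```text
time: 68.15
position: [0.6523, -0.0229, 0.259]
tool_rot: [3.062, 0.7, 0.001]
ft_force: [-0.1, 0.7, 0.6]
grip_width: 0.012
grip_force: 0.0
```

Run:
```python
from h import *
s=ctrl.get_state();print(s["position"],s["grip_width"],s["ft_force"])
t=snap("top");S=snap("side")
for n,im,(u0,v0,u1,v1) in(("top",t,(284,190,322,222)),("side",S,(255,152,300,190))):
    p=cv2.resize(im["pixels"][v0:v1,u0:u1],None,fx=4,fy=4,interpolation=cv2.INTER_CUBIC); m=(p.max(2)<48).astype(np.uint8)
    m=cv2.morphologyEx(m,cv2.MORPH_OPEN,np.ones((9,9)))
    for c in cv2.findContours(m,0,1)[0]:
        (x,y),(a,b),an=cv2.minAreaRect(c); u,v=u0+x/4-.4,v0+y/4-.4; print(n,u,v,a/4,b/4,onz(im,u,v,.072))
c=lambda im,u,v,w,h:cv2.resize(im["pixels"][v:v+h,u:u+w],(400,300),interpolation=cv2.INTER_CUBIC)
cv2.imwrite("pics/c12.png",np.vstack([np.hstack([c(t,110,140,100,75),c(S,140,195,100,75)]),np.hstack([c(t,270,155,80,60),c(S,230,150,80,60)])])[:,:,::-1])
```

```text
[ 0.6522544  -0.02293514  0.25900039] 0.011919999109069468 [-0.128       0.65634834  0.5504092 ]
top 301.8467155456543 199.51192245483398 18.590534210205078 22.434038162231445 [ 0.52003335 -0.21676684  0.072     ]
side 281.725 164.6 3.0 2.75 [ 0.5043125  -0.24760286  0.072     ]
```

View pics/c12.png

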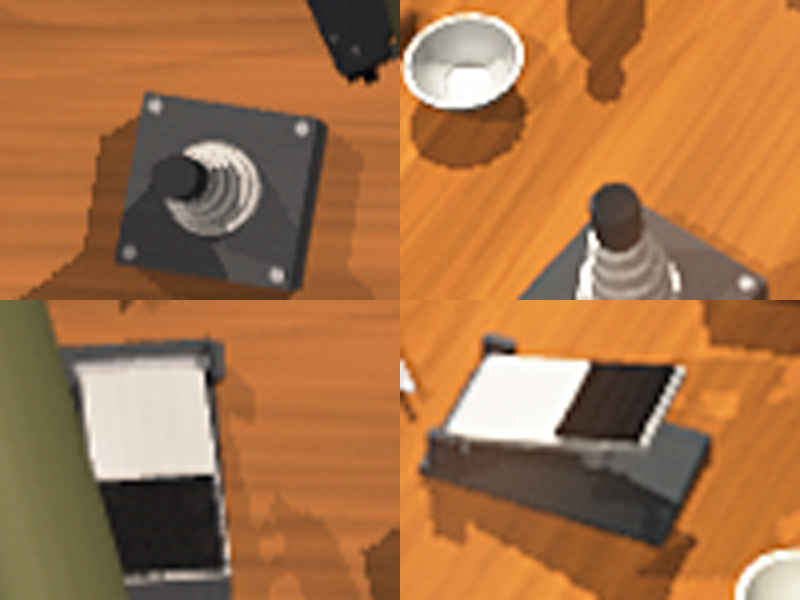

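The crops show the arbor's grip sitting right on the full stack, so it is home, and the pedal at rest with its pad at about top (302,200) and side (273,170).

Run:
```python
from h import *
S=snap("side");print(onz(S,273.2,170,.072))
plan((.518,-.2185,.15),(.518,-.2185,.045))
```

```text
[ 0.51826257 -0.2139103   0.072     ]
[-0.685   0.3905  0.3628]
[-0.685   0.3902  0.7128]
```

Call:
jog_arm(moves=[-0.15,0.08,0.05,0,0,0,-1,-0.3,0.16,0.1,0,0,0,-1,-0.45,0.25,0.15,0,0,0,-1,-0.6,0.33,0.25,0,0,0,-1,-0.684,0.385,0.36,0,0,0,-1,-0.684,0.385,0.45,0,0,0,-1,-0.684,0.385,0.55,0,0,0,-1,-0.684,0.385,0.62,0,0,0,-1])

```text
time: 69.3
position: [0.5169, -0.2174, 0.0714]
tool_rot: [-3.063, -0.696, 0.001]
ft_force: [1.3, -0.7, -0.0]
grip_width: 0.003
grip_force: 0.0
```

Call:
jog_arm(moves=[0,0,0.03,0,0,0,-1,0,0,0.06,0,0,0,-1,0,0,0.08,0,0,0,-1,0,0,0.09,0,0,0,-1,0,0,0.09,0,0,0,-1,0,0,0.09,0,0,0,-1,0,0,0.09,0,0,0,-1,0,0,0.09,0,0,0,-1])

```text
time: 70.3
position: [0.5175, -0.2175, 0.0457]
tool_rot: [3.063, 0.696, 0.0]
ft_force: [0.1, 0.3, -0.5]
grip_width: 0.0
grip_force: 0.0
```

Run:
```python
from h import *
s=ctrl.get_state();print(s["position"],s["ft_force"])
plan((.518,-.2165,.03),(.518,-.2165,.005))
```

```text
[ 0.51752784 -0.21746169  0.04568563] [ 0.14866699  0.33283454 -0.47381538]
[ 0.0028 -0.0022  0.0523]
[ 0.0028 -0.0023  0.1356]
```

Call:
jog_arm(moves=[0,0,0.03,0,0,0,-1,0,0,0.05,0,0,0,-1,0,0,0.07,0,0,0,-1,0,0,0.09,0,0,0,-1,0,0,0.105,0,0,0,-1,0,0,0.115,0,0,0,-1,0,0,0.12,0,0,0,-1,0,0,0.12,0,0,0,-1])

```text
time: 71.3
position: [0.5153, -0.2181, 0.0093]
tool_rot: [3.064, 0.695, -0.008]
ft_force: [-6.3, -1.5, 9.4]
grip_width: 0.006
grip_force: 4.3
```

Call:
jog_arm(moves=[0,0,0.005,0,0,0,-1,0,0,0.01,0,0,0,-1,0,0,0.015,0,0,0,-1,0,0,0.02,0,0,0,-1,0,0,0.02,0,0,0,-1,0,0,0.02,0,0,0,-1,0,0,0.02,0,0,0,-1,0,0,0.02,0,0,0,-1])

```text
time: 72.3
position: [0.5149, -0.2182, 0.0045]
tool_rot: [3.063, 0.695, -0.01]
ft_force: [-8.4, -0.3, 17.7]
grip_width: 0.003
grip_force: 8.9
```

Call:
jog_arm(moves=[0,0,0.005,0,0,0,-1,0,0,0.01,0,0,0,-1,0,0,0.01,0,0,0,-1,0,0,0.01,0,0,0,-1,0,0,0.01,0,0,0,-1,0,0,0.01,0,0,0,-1,0,0,0.01,0,0,0,-1,0,0,0.01,0,0,0,-1])

```text
time: 73.3
position: [0.515, -0.2183, 0.004]
tool_rot: [3.062, 0.694, -0.013]
ft_force: [-16.8, 1.6, 36.4]
grip_width: 0.003
grip_force: 18.4
```

The pedal is solid against its stop: 19 N more gave only 0.5 mm. Releasing and backing off.

Call:
jog_arm(moves=[0,0,-0.03,0,0,0,-1,0,0,-0.06,0,0,0,-1,0,0,-0.1,0,0,0,-1,0,0,-0.15,0,0,0,-1,0,0,-0.25,0,0,0,-1,0,0,-0.4,0,0,0,-1,0,0,-0.55,0,0,0,-1,0,0,-0.7,0,0,0,-1])

```text
time: 74.3
position: [0.5159, -0.2172, 0.2112]
tool_rot: [-3.062, -0.695, 0.004]
ft_force: [1.1, -0.4, -0.1]
grip_width: 0.004
grip_force: 0.0
```

Call:
jog_arm(moves=[-0.15,0.2,0,0,0,0,-1,-0.3,0.4,0,0,0,0,-1,-0.4,0.5,0,0,0,0,-1,-0.4,0.5,0,0,0,0,-1,-0.4,0.5,0,0,0,0,-1,-0.4,0.5,0,0,0,0,-1,-0.4,0.5,0,0,0,0,-1,-0.4,0.5,0,0,0,0,-1])

```text
time: 75.3
position: [0.4745, -0.4036, 0.2108]
tool_rot: [3.062, 0.698, -0.0]
ft_force: [1.1, -0.1, -1.1]
grip_width: 0.005
grip_force: 0.0
```

Run:
```python
from h import *
print(ctrl.get_state()["position"],ctrl.get_state()["ft_force"])
a=snap("top","pics/topF.png")["pixels"];b=snap("side")["pixels"]
cv2.imwrite("pics/F.png",np.hstack([cv2.resize(a[90:330,80:400],(400,300)),cv2.resize(b[60:300,130:450],(400,300))])[:,:,::-1])
```

```text
[ 0.47446004 -0.40361828  0.21081756] [ 1.06238775 -0.13194272 -1.07006774]
```

View pics/F.png

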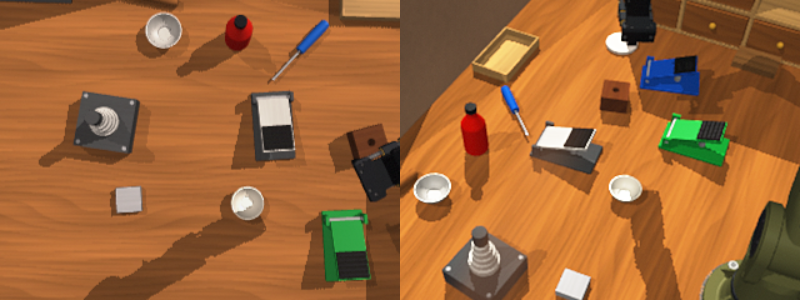

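The picture shows the full stack with the arbor home, the pedal sprung back up, and the bystanders in place. Handing in.

```bash
python3 -c "
from bench import ctrl
print(ctrl.close_job())"
```

```text
the job is handed in; nothing more can be done
None
```

Done and handed in at about 75 s: all five collars are stacked widest to narrowest, the arbor is fully home in the stand, and the pedal was pressed to its stop and sprang back; the final pictures show the other things still in place.

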